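# Stock the drawer with filter packs from the pegs

### The arm

A 7-joint arm with a two-finger parallel gripper is mounted at the origin on the work surface. World frame = base frame: x ahead of the robot, y to its left, z up, the work surface at z = 0. Lengths are in m, angles in rad, forces in N, time in s.
With the tool pointing down it reaches from about 0.4 to 0.875 m from the base axis. Payload 19.3 kg.
Tool frame: the origin (TCP) lies where the fingers leave the gripper's body, on its centre line; the fingertips stand bot.tip_reach ahead of it and the grasp point (between the pads) lies 54 mm ahead of it (bot.tip_reach is the distance from the TCP to the fingertips, in m); z points along the fingers, y is the line along which they close (so a half turn about z gives the same grasp; the last joint's range is limited). The gripper opens to 85 mm and grips with 20 to 120 N. Pads are 22 mm wide; open, the fingers measure 114 mm over their backs; the gripper's body (76 mm by 85 mm) begins 54 mm behind the grasp point. The pads swing forward as they close: fully open they stand 13 mm farther back than shut.
Start: joints at [1.061, 0.521, -0.036, 1.599, 0.021, 1.021, -0.113], TCP at [0.266, -0.566, 0.304] pointing down, gripper open.
Joint ranges: [-2.91, 2.91], [-0.3, 2.13], [-1.5, 1.42], [0.17, 2.43], [-1.26, 4.41], [0.16, 1.93], [-2.52, 2.52]. Speed limits (rad/s): [1.89, 1.89, 2.39, 2.39, 3.01, 3.01, 3.01].

### API

Orientations are given as [roll, pitch, yaw] about the fixed x, y, z axes, in that order (R = Rz(yaw) Ry(pitch) Rx(roll)).
In Python, from workcell import bot gives the robot as it stands. The module is installed in compiled form; this text tells all that it offers.
- The arm moves only by the shell command python3 -m jog 'ROWS' [FORCE]. ROWS is JSON, a list that holds one entry, the list of rows, each a list of 7 numbers: the shift along the tool's x, y, z in mm, then the turn, a rotation vector about the tool's x, y, z in rad, then the opening, from 0 (shut) to 1 (fully open). In form: [[[tx, ty, tz, wx, wy, wz, fingers], ...]]. A call has 1 to 5 rows; each row shifts and turns the commanded pose from where the row before left it, along the tool's axes as they then stand; what a row does not reach is not made up. A row lasts 1/10 s, in which the tool goes at most 50 mm and 8.59 degrees, less where a joint would pass 70% of its speed; a pose out of reach is approached as far as the arm can. A call is refused whole if a number of a shift passes 50 or a number of a turn 0.15, either way. A call with a gripper value outside its range is refused whole. The fingers move at their own pace and stop on an object; FORCE is the grip in N (left out, the last holds). Time passes only in rows, so rows that do not move let the fingers close. It gives the time, the measured TCP pose, the force, the opening and the grip force at its end, in the units of the state.
- bot.observe(): the state, without advancing time (a new reading comes with each control period).
- bot.grab_frame(name): name is "scene" or "top"; returns a dict with "img" (384x512x3 uint8, red, green, blue), "intrinsics" (3x3 intrinsics, pixels), "R" (3x3) and "t" (3): a world point X has camera coordinates R X + t. Camera axes: x right, y down, z forward; pixel columns grow to the right and rows downward; lengths in m; the calibration is good to about 2 mm. A picture is of the moment at which its call begins. There is no depth.
- bot.job_done(): hands the job in; it is judged then, once.
Trained networks look in a picture, given as the dict that the camera call returned (one of the last four; its "shot" number tells which), for a name from the list of things; names that differ only in an ending like _2 or _b are one class to them, and where a whole thing is asked for, a point or a joint stands for the part that bears it (a point fixed in the world has none). Each returns a list of dicts, best first, with "conf" (0 to 1); they miss things now and then, are a little off and sometimes report something else, mostly with a low value. They report only what shows in the picture. A call takes as long as a camera call. They do not tell look-alikes from the thing itself.
- bot.trace(query, picture): "region" (384x512 bool, what is visible of it).
- bot.spot_point(query, picture): "xyz" ([x, y, z] in m, in world coordinates, good to about 4 mm: a listed point, or the origin of a listed thing).
The state is a dict: "clock": time; "qpos": joint angles; "qd": joint speeds; "joint_efforts": joint torques, N m; "position": TCP position; "tool_rot": TCP orientation; "force": force on the tool from outside, world axes, zero at the start; "moment": the same for the moment, N m; "grip_width": finger opening in m; "finger_force": force on a finger pad.
Only numpy, scipy, OpenCV 4.12 (cv2) and the standard library are available. Lean on these libraries where they do the work, as an engineer would, in place of code of your own. Each camera call takes 0.05 s, during which the arm holds its last target. There are 200 camera calls.

### The job

Stock the supply drawer for the day: take the canister by its handle off the low stand in front of the drawer and set it upright on the middle of the round cork mat beside, then press the button on top of the cabinet and let the drawer spring fully open by itself, without touching it as it comes. Then take every filter pack off its peg, lifting it over the upturned tip rather than wrenching it, and put it down inside the open drawer, in any position but with no more than its header above the walls; leave the drawer open, the canister on the mat, and the other things on the bench where they are.

Things in the scene. Friction and masses are not known exactly. Their poses are not given: they have to be found in the camera images.
- rack: White display rack, fixed: upright board 400 wide (own y), 12 thick (x), 165 high. Origin at bench level under the board; pegs point along own -x, to the robot side. Five steel pegs, 6 mm rods, axis 150 above the bench, at y = 156, 78, 0, -78, -156: straight from the board's face (x = -6) to x = -80, then turned up to a tip whose highest point is 163 above the bench; a peg ends at x = -89.
- drawer (a joint): Drawer of the supply cabinet, m of travel: 0 shut, 0.13 fully open. Held shut by the latch; once released, a spring (about 5 N at the start, 3 N when open) drives it out towards the cabinet's front by itself and keeps it out. Flush front without a handle.
- cabinet: Cream supply cabinet, fixed, 220 deep (own x), 230 wide (y), 130 high. Origin at bench level under its centre. The drawer comes out of the face at x = -110 along own -x, 40 to 116 above the bench: over the low stand, but not through a canister standing there.
- drawer_in (a point): Point on the drawer's inner floor, moving with it: centre of the part uncovered when open; axes as the cabinet's. Uncovered inside: 118 long (x -59 to 59 from here), 190 wide (y). Side walls rise 64 above this floor, the front 70. When open, this point is 59 in front of the cabinet's face, 46 above the bench.
- latch_top (a point): Centre of the top of the round steel push-to-release button, 32 across, on the cabinet's top near the front, 147.5 above the bench; pressed straight down. About 4.5 mm of travel (under 4 N) releases the drawer, full travel 7 mm (5 N); it springs back.
- latch (a joint): Travel of that button, m, 0 up, 0.007 fully down.
- canister_c (a point): Closed steel canister with a fixed arch handle, half-way up its body. It is 84 across (lid 88), body 85 high, 0.3 to 0.65 kg; this point is 42.5 above its foot. z up, y along the handle's bar.
- canister_handle (a point): Middle of the canister's handle bar: 12 mm round bar along its own y, straight for 50 mm, 130 above the canister's foot, 39 mm clear above the lid.
- stand: Low round steel stand, fixed, 110 across, 30 high, in front of the drawer; the canister starts on it. Origin at bench level under its centre.
- mat_top (a point): Centre of the top of the round cork mat, 136 across, 4 thick, fixed on the bench beside the stand.
- pack0_c (a point): Filter pack, at its centre, 43 from its lower and upper edges. 36 wide (own y), 86 high (z), 40 to 85 g. Lower 48: blister 16 thick (x); above: stiff header card 8 thick with a hang hole 24 wide, 28 high (5 to 33 above this point), side strips 6, top strip 10. Hangs by the hole on a peg, x along the peg; lifted 12 to 20 from hanging it slides off over the tip. None when absent.
- pack1_c (a point): Filter pack, at its centre, 43 from its lower and upper edges. 36 wide (own y), 86 high (z), 40 to 85 g. Lower 48: blister 16 thick (x); above: stiff header card 8 thick with a hang hole 24 wide, 28 high (5 to 33 above this point), side strips 6, top strip 10. Hangs by the hole on a peg, x along the peg; lifted 12 to 20 from hanging it slides off over the tip. None when absent.
- pack2_c (a point): Filter pack, at its centre, 43 from its lower and upper edges. 36 wide (own y), 86 high (z), 40 to 85 g. Lower 48: blister 16 thick (x); above: stiff header card 8 thick with a hang hole 24 wide, 28 high (5 to 33 above this point), side strips 6, top strip 10. Hangs by the hole on a peg, x along the peg; lifted 12 to 20 from hanging it slides off over the tip. None when absent.
- pack3_c (a point): Filter pack, at its centre, 43 from its lower and upper edges. 36 wide (own y), 86 high (z), 40 to 85 g. Lower 48: blister 16 thick (x); above: stiff header card 8 thick with a hang hole 24 wide, 28 high (5 to 33 above this point), side strips 6, top strip 10. Hangs by the hole on a peg, x along the peg; lifted 12 to 20 from hanging it slides off over the tip. None when absent.
- pack4_c (a point): Filter pack, at its centre, 43 from its lower and upper edges. 36 wide (own y), 86 high (z), 40 to 85 g. Lower 48: blister 16 thick (x); above: stiff header card 8 thick with a hang hole 24 wide, 28 high (5 to 33 above this point), side strips 6, top strip 10. Hangs by the hole on a peg, x along the peg; lifted 12 to 20 from hanging it slides off over the tip. None when absent.
- dishes: Bystander: stack of clear round culture dishes; leave where it is.
- marker: Bystander: marker pen; leave where it is.
- wash_bottle: Bystander: white-capped bottle; leave where it is.
- jar: Bystander: jar; leave where it is.
- tube_rack: Bystander: rack of test tubes; leave where it is.
- spatula: Bystander: steel spatula; leave where it is.
There are look-alikes about, which are no part of the job. What is shaped like the part that bears pack4_c but turquoise is not meant.

How it is judged:
On the way, in this order (a step that is already met when the one before it is completed fails the run):
1. the canister stands upright on the cork mat, released, the drawer still shut (horizontal distance between canister_c and mat_top below 0.026 m and angle between canister_c's own z axis and vertical below 0.1 rad and z of canister_c in the frame of mat_top below 0.05 m and value of joint drawer below 0.01 m and contact force between canister and the fingers below 0.1 N), for 0.3 s.
2. the drawer has sprung fully open (value of joint drawer above 0.12 m), for 0.2 s.
At the end, for the whole second after the job is handed in: Every filter pack present has its centre inside the drawer's walls and at most 60 mm above its floor (any posture); the drawer is out at least 115 mm; the canister stands upright (within 0.1 rad) on the cork mat, its axis within 26 mm of the mat's centre (x of pack0_c in the frame of drawer_in between -0.06 and 0.1 m and y of pack0_c in the frame of drawer_in between -0.095 and 0.095 m and z of pack0_c in the frame of drawer_in between 0 and 0.06 m and x of pack1_c in the frame of drawer_in between -0.06 and 0.1 m and y of pack1_c in the frame of drawer_in between -0.095 and 0.095 m and z of pack1_c in the frame of drawer_in between 0 and 0.06 m and x of pack2_c in the frame of drawer_in between -0.06 and 0.1 m and y of pack2_c in the frame of drawer_in between -0.095 and 0.095 m and z of pack2_c in the frame of drawer_in between 0 and 0.06 m and x of pack3_c in the frame of drawer_in between -0.06 and 0.1 m and y of pack3_c in the frame of drawer_in between -0.095 and 0.095 m and z of pack3_c in the frame of drawer_in between 0 and 0.06 m and x of pack4_c in the frame of drawer_in between -0.06 and 0.1 m and y of pack4_c in the frame of drawer_in between -0.095 and 0.095 m and z of pack4_c in the frame of drawer_in between 0 and 0.06 m and horizontal distance between canister_c and mat_top below 0.026 m and angle between canister_c's own z axis and vertical below 0.1 rad and z of canister_c in the frame of mat_top below 0.05 m and value of joint drawer above 0.115 m); the robot touches nothing.
It fails at once if a bystander is moved by more than 50 mm (distance of any of dishes, marker, wash_bottle, jar, tube_rack, spatula from where it was at the start of the episode above 0.05 m).
It fails at once if a pack is wrenched against the rack or its peg (more than 25 N) (contact force between any of pack0, pack1, pack2, pack3, pack4 and rack above 25 N).
It fails at once if the drawer is touched by the robot as it springs open (more than 2 N, travel under 80 mm) (value of joint drawer between 0.008 and 0.08 m and contact force between any of the fingers, the arm and drawer above 2 N).
Of pack0, pack1, pack2, pack3, pack4 only 3 to 5 are there at a start; the rules pass over those that are not, and their reading is None.
At some moment in a run one of canister may be knocked a few centimetres aside while the robot is not near it.
Once in a run the grip may slacken for a moment while it holds something.
It also fails if it takes over 210 s, if anything falls off the work surface, if the arm or the gripper's body presses on something with over 40 N, if the wrist force passes 120 N, or if a joint passes its speed limit or range.

## Working session

There is one attempt and no reset: what is moved stays moved. The work goes in short steps, Python scripts to look and compute and a shell command to move; the robot and the scene stay as the last step left them, time stands still between calls to the robot, and variables do not carry over. Pictures are saved under pics/ and viewed, at most 14 in all, crops included, and the job is handed in when it is done.

```bash
mkdir -p pics
cat > h.py <<'E'
from workcell import bot
import numpy as np, cv2
from scipy.spatial.transform import Rotation as Ro
def save(f,n,crop=None,s=1):
    im=f["img"][:,:,::-1]
    if crop: a,b,c,d=crop; im=im[b:d,a:c]
    cv2.imwrite("pics/"+n,cv2.resize(im,None,fx=s,fy=s,interpolation=cv2.INTER_CUBIC))
def px(f,X):
    c=f["R"]@np.array(X)+np.array(f["t"]); p=f["intrinsics"]@c; return (p[:2]/p[2]).round(0)
def ray(f,u,v,z):
    R=np.array(f["R"]);o=-R.T@np.array(f["t"]);d=R.T@np.linalg.inv(f["intrinsics"])@np.array([u,v,1]);return o+d*(z-o[2])/d[2]
def st():
    s=bot.observe();R=s["tool_rot"];R=np.array(R)
    print("t",round(s["clock"],2),"p",np.round(s["position"],4),"rot",np.round(R,3),"F",np.round(s["force"],1),"w",round(s["grip_width"],4),"ff",s["finger_force"])
    return s
E
python3 - <<'E'
from h import *
s=st();print(bot.tip_reach)
a=bot.grab_frame("scene");b=bot.grab_frame("top")
save(a,"s0.png",s=1.5);save(b,"t0.png",s=1.5)
for n in ["rack","cabinet","drawer_in","latch_top","canister_c","canister_handle","stand","mat_top","pack0_c","dishes","marker","wash_bottle","jar","tube_rack","spatula"]:
  for f,k in((a,"s"),(b,"t")):
    for r in bot.spot_point(n,f)[:7]: print(n,k,np.round(r["xyz"],3),round(r["conf"],2),px(f,r["xyz"]))
E
```

```text
t 0.0 p [ 0.266  -0.5653  0.3033] rot [-3.14  0.    0.44] F [-0.2 -0.1 -0.2] w 0.0854 ff 0.0
0.0726
rack s [ 0.626  0.305 -0.004] 0.72 [329. 163.]
rack t [ 0.63   0.308 -0.003] 0.84 [147. 161.]
rack t [ 0.528 -0.06   0.074] 0.65 [263. 195.]
cabinet s [0.38  0.102 0.002] 0.23 [232. 173.]
cabinet t [ 0.718 -0.121  0.001] 0.63 [284. 137.]
drawer_in s [0.669 0.23  0.12 ] 0.6 [336. 152.]
latch_top s [ 0.505 -0.274  0.005] 0.66 [191. 275.]
latch_top s [ 0.652 -0.107  0.146] 0.43 [273. 220.]
latch_top t [ 0.648 -0.106  0.146] 0.64 [281. 152.]
latch_top t [ 0.318 -0.3   -0.005] 0.22 [338. 267.]
canister_c s [ 0.531 -0.058  0.072] 0.64 [244. 208.]
canister_c t [ 0.53  -0.056  0.075] 0.92 [262. 194.]
canister_handle s [ 0.532 -0.057  0.163] 0.95 [243. 185.]
canister_handle s [ 0.311 -0.303  0.001] 0.61 [128. 253.]
canister_handle t [ 0.528 -0.058  0.161] 0.93 [262. 193.]
stand s [0.536 0.318 0.12 ] 0.51 [309. 122.]
stand s [ 0.528 -0.061  0.002] 0.42 [243. 225.]
stand t [ 0.524 -0.06  -0.001] 0.66 [263. 198.]
mat_top s [ 0.501 -0.276  0.003] 0.73 [190. 276.]
mat_top t [ 0.499 -0.279  0.007] 0.
[... 250 characters left out ...]
41.]
marker s [0.796 0.085 0.003] 0.19 [351. 228.]
marker t [ 0.374  0.289 -0.002] 0.66 [149. 243.]
wash_bottle s [0.798 0.087 0.006] 0.95 [352. 227.]
wash_bottle t [ 0.798  0.084 -0.002] 0.6 [220. 111.]
wash_bottle t [ 0.647 -0.105  0.149] 0.51 [281. 152.]
jar s [ 0.627 -0.487 -0.001] 0.79 [178. 370.]
jar s [ 0.372 -0.053 -0.001] 0.64 [201. 204.]
jar t [ 0.629 -0.487 -0.003] 0.79 [399. 169.]
tube_rack s [ 0.313 -0.302  0.003] 0.74 [129. 253.]
tube_rack s [ 0.374  0.288 -0.002] 0.41 [260. 141.]
tube_rack t [ 0.314 -0.298 -0.004] 0.75 [338. 268.]
tube_rack t [0.666 0.235 0.117] 0.35 [162. 143.]
spatula s [ 0.372 -0.053 -0.001] 0.65 [201. 204.]
spatula t [ 0.369 -0.056 -0.003] 0.63 [260. 248.]
```

View pics/s0.png

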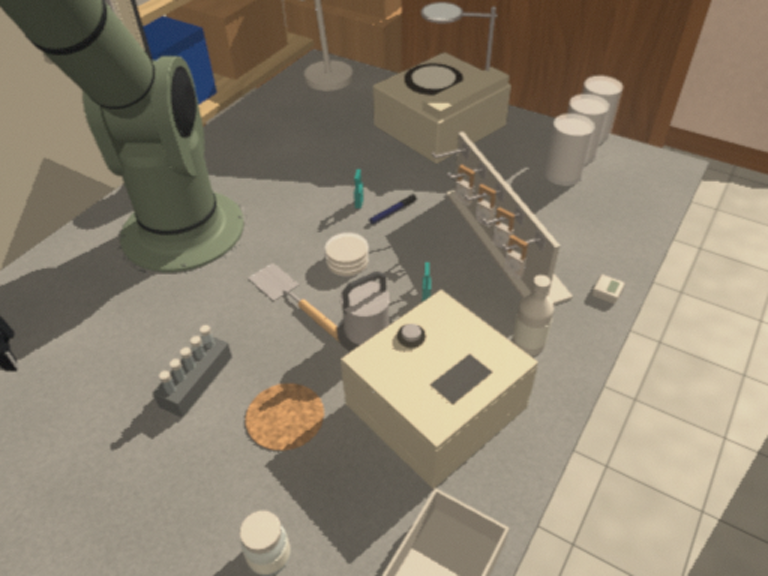

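View pics/t0.png

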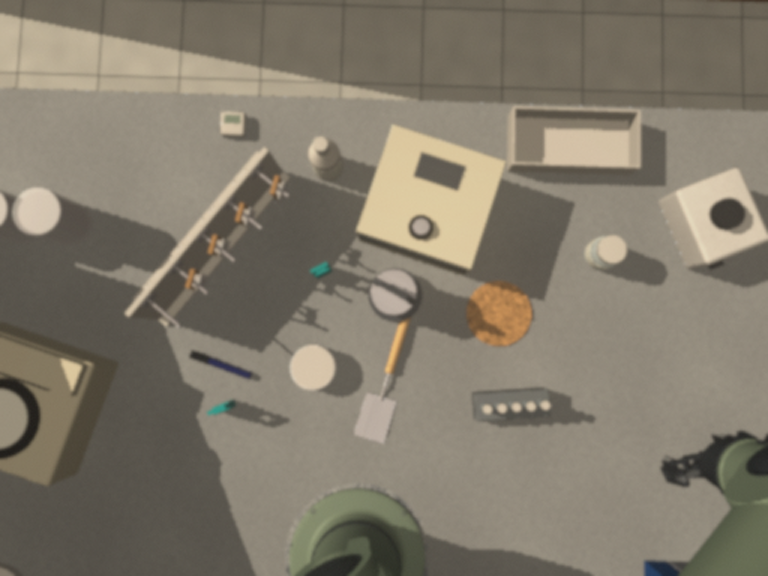

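The scene picture shows four packs with orange headers on the rack at about (467,175), (488,195), (506,217) and (520,245). Turquoise look-alikes stand on the bench at (358,188) and (427,280). The top view shows the canister at (393,293), the mat at (500,314), the button at (421,228) and an empty fifth peg at (160,310). Next I'll measure the packs, the rack and cabinet yaw, and the handle bar.

Run:
```python
from h import *
a=bot.grab_frame("scene");b=bot.grab_frame("top")
for n in ["pack0_c","pack4_c"]:
  for f,k in((a,"s"),(b,"t")):
    for r in bot.spot_point(n,f)[:9]: print(n,k,np.round(r["xyz"],3),round(r["conf"],2),px(f,r["xyz"])*1.5)
for n,z in (("rack",.165),("cabinet",.13),("canister_handle",.16)):
  for f,k in((a,"s"),(b,"t")):
    for r in bot.trace(n,f)[:2]:
      v,u=np.nonzero(r["region"]); P=np.array([ray(f,x,y,z)[:2] for x,y in zip(u,v)]).astype(np.float32)
      print(n,k,round(r["conf"],2),len(u),"mean px",u.mean()*1.5,v.mean()*1.5,"rect",cv2.minAreaRect(P*1000))
# bar & rack edge from typed pixels (1.5x)
def seg(f,p,q,z):
  A=ray(f,p[0]/1.5,p[1]/1.5,z);B=ray(f,q[0]/1.5,q[1]/1.5,z);d=B-A;print(A.round(3),B.round(3),np.degrees(np.arctan2(d[1],d[0])).round(1),np.linalg.norm(d).round(3))
seg(b,(266,153),(128,313),.165)
seg(b,(358,230),(470,269),.13);seg(b,(392,126),(504,162),.13)
i=b["img"];h=np.hstack
c1=cv2.resize(i[85:225,70:200],None,fx=3,fy=3,interpolation=cv2.INTER_CUBIC);c2=cv2.resize(i[170:225,235:290],None,fx=6,fy=6,interpolation=cv2.INTER_CUBIC)
c2=cv2.copyMakeBorder(c2,0,c1.shape[0]-c2.shape[0],0,0,0)
cv2.imwrite("pics/c1.png",h([c1,c2])[:,:,::-1])
```

```text
pack4_c s [0.722 0.167 0.118] 0.85 [516. 258.]
pack4_c s [0.572 0.09  0.043] 0.47 [424.5 282. ]
pack4_c t [0.719 0.17  0.12 ] 0.67 [277.5 189. ]
pack4_c t [0.293 0.274 0.042] 0.48 [223.5 408. ]
pack4_c t [0.573 0.088 0.041] 0.45 [322.5 270. ]
rack s 0.57 2956 mean px 506.6777740189445 223.78315290933696 rect ((644.8906860351562, 219.88040161132812), (130.22491455078125, 516.55908203125), 51.399044036865234)
rack t 0.84 3447 mean px 206.09965187119235 240.4586597040905 rect ((604.543212890625, 279.01519775390625), (96.79119110107422, 396.0033874511719), 52.936405181884766)
cabinet s 0.44 129 mean px 409.56976744186045 332.09302325581393 rect ((647.4222412109375, -99.81090545654297), (30.124732971191406, 35.90788650512695), 30.511167526245117)
cabinet t 0.88 6448 mean px 429.3466191066998 199.6756358560794 rect ((704.7232666015625, -120.75262451171875), (233.08578491210938, 235.44174194335938), 73.23467254638672)
canister_handle s 0.9 1217 mean px 364.0538208709943 306.9958915365653 rect ((565.8680419921875, -110.64054870605469), (78.86038208007812, 161.1058349609375), 34.031150817871094)
canister_handle t 0.71 722 mean px 392.91689750692524 291.2804709141274 rect ((525.5038452148438, -58.227073669433594), (83.04634857177734, 80.04679870605469), 1.809933066368103)
[0.776 0.187 0.165] [0.471 0.425 0.165] 142.0 0.387
[0.642 0.013 0.13 ] [ 0.574 -0.201  0.13 ] -107.7 0.225
[ 0.846 -0.046  0.13 ] [ 0.782 -0.262  0.13 ] -106.5 0.226
```

View pics/c1.png

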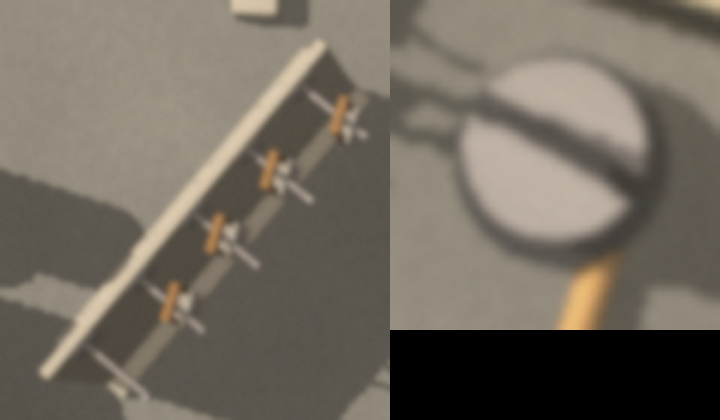

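The crop shows four orange header strips at crop pixels (340,115), (270,170), (215,235) and (170,300). They look turned about 20° from the board. The bar runs from (480,105) to (640,180) in the right half. I'll measure the header blobs and the bar angle.

Run:
```python
from h import *
a=bot.grab_frame("scene");b=bot.grab_frame("top")
for f,box in((b,(70,85,200,225)),(a,(290,100,380,190))):
  im=f["img"].astype(int);m=((im[...,0]-im[...,2]>60)).astype(np.uint8)
  k=np.zeros_like(m);k[box[1]:box[3],box[0]:box[2]]=1;m*=k
  n,l,s,c=cv2.connectedComponentsWithStats(m)
  for j in range(1,n):
    if s[j,4]<8: continue
    v,u=np.nonzero(l==j);P=np.array([ray(f,x,y,.156)[:2] for x,y in zip(u,v)])
    w,V=np.linalg.eigh(np.cov(P.T));d=V[:,1]
    print(s[j,4],c[j].round(1),P.mean(0).round(3),"ang",np.degrees(np.arctan2(d[1],d[0]))%180,"len",np.sqrt(w*12).round(3))
A=ray(b,235+480/6,170+105/6-0,.155)if 0 else None
def P(x,y,z=.16): return ray(b,235+x/6,170+y/6,z)
p,q=P(510,122),P(610,167);d=q-p;print("bar",p.round(3),q.round(3),np.degrees(np.arctan2(d[1],d[0]))%180)
# predicted packs/pegs
o=np.array([.6245,.3065]);y=np.radians(52.3);ux=np.array([np.cos(y),np.sin(y)]);uy=np.array([-ux[1],ux[0]])
for t in(156,78,0,-78,-156):
  B=o+uy*t/1e3-ux*.006;T=o+uy*t/1e3-ux*.089
  print(t,"base",px(b,[*B,.15]),"tip",px(b,[*T,.16]),T.round(3),"crop",(px(b,[*B,.15])-[70,85])*3,(px(b,[*T,.16])-[70,85])*3,px(a,[*B,.15])*1.5,px(a,[*T,.16])*1.5)
save(a,"c2.png",(280,90,390,200),6)
```

```text
38 [182.5 122.6] [0.72  0.172] ang 165.52084785782736 len [0.009 0.035]
39 [159.4 141. ] [0.666 0.234] ang 167.63809538313885 len [0.009 0.037]
39 [141.1 162.6] [0.603 0.282] ang 167.16383601305003 len [0.009 0.034]
40 [126.2 185.3] [0.539 0.319] ang 166.23359911919215 len [0.009 0.036]
22 [311.  112.5] [0.539 0.322] ang 164.85997309126685 len [0.01  0.036]
24 [324.6 125.3] [0.603 0.285] ang 167.5792138511004 len [0.01  0.036]
25 [337. 141.] [0.666 0.236] ang 168.5067334916889 len [0.009 0.035]
32 [345.5 159.8] [0.719 0.174] ang 167.38376094190764 len [0.01  0.037]
bar [ 0.54  -0.217  0.16 ] [ 0.521 -0.263  0.16 ] 67.27920582850304
156 base [ 98. 200.] tip [120. 219.] [0.447 0.331] crop [ 84. 345.] [150. 402.] [465. 147.] [429.  151.5]
78 base [117. 178.] tip [138. 197.] [0.508 0.284] crop [141. 279.] [204. 336.] [481.5 166.5] [444.  172.5]
0 base [135. 157.] tip [157. 175.] [0.57  0.236] crop [195. 216.] [261. 270.] [498. 189.] [460.5 195. ]
-78 base [153. 135.] tip [175. 153.] [0.632 0.188] crop [249. 150.] [315. 204.] [517.5 211.5] [478.5 217.5]
-156 base [171. 114.] tip [193. 132.] [0.694 0.141] crop [303.  87.] [369. 141.] [537. 237.] [498.  244.5]
```

View pics/c2.png

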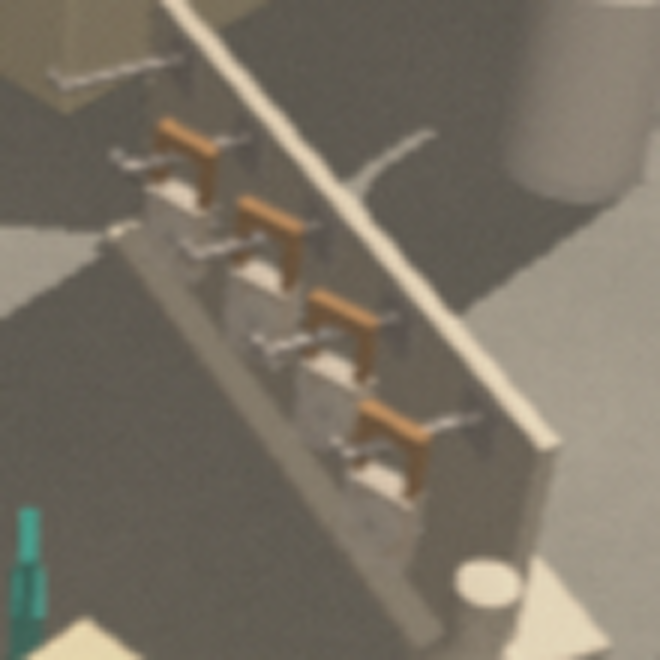

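All four packs sit turned about 24° on their pegs, and the fifth peg (78 + 78 side) is empty. They are the orange-headed ones on the rack at scene pixels (311,112), (325,125), (337,141) and (345,160). The turquoise ones on the bench don't count. Canister first: I'll turn to the handle's yaw and go over it.

```bash
cat >> h.py <<'E'
def go(x,y,z,yaw):
    s=bot.observe();R=Ro.from_euler("xyz",s["tool_rot"]).as_matrix();T=Ro.from_euler("xyz",[np.pi,0,yaw]).as_matrix()
    d=T.T@(np.array([x,y,z])-s["position"])*1000
    print("t",round(s["clock"],1),"p",np.round(s["position"],4),"rot",np.round(s["tool_rot"],3),"F",np.round(s["force"],1),"w",round(s["grip_width"]*1000,1),"ff",round(s["finger_force"],1))
    print("  turn first",Ro.from_matrix(R.T@T).as_rotvec().round(3),"then mm",d.round(1))
E
python3 -m jog '[[[0,0,0,0,0,-0.15,1],[0,0,0,0,0,-0.15,1],[0,0,0,0,0,-0.15,1],[0,0,0,0,0,-0.15,1],[0,0,0,0,0,-0.15,1]]]'
python3 -m jog '[[[45,5,0,0,0,0,1],[45,5,0,0,0,0,1],[45,5,0,0,0,0,1],[45,5,0,0,0,0,1],[45,5,0,0,0,0,1]]]'
python3 -m jog '[[[45,5,0,0,0,0,1],[45,5,0,0,0,0,1],[45,5,0,0,0,0,1],[45,5,0,0,0,0,1],[45,5,0,0,0,0,1]]]'
python3 -m jog '[[[40,0,0,0,0,0,1],[0,0,0,0,0,0,1]]]'
python3 - <<'E'
from h import *
go(.530,-.057,.215,1.19)
f=bot.grab_frame("scene")
for n in("canister_handle","canister_c","mat_top"):
  for r in bot.spot_point(n,f)[:1]:print(n,np.round(r["xyz"],4),r["conf"])
E
```

```text
clock: 2.8
position: [0.2661, -0.5655, 0.3039]
tool_rot: [3.142, 0.0, 1.196]
force: [-0.8, -0.2, -0.7]
grip_width: 0.0856
finger_force: 0.0
clock: 3.3
position: [0.3735, -0.3644, 0.3041]
tool_rot: [3.141, 0.0, 1.19]
force: [0.6, -0.3, 0.0]
grip_width: 0.0854
finger_force: 0.0
clock: 3.8
position: [0.4804, -0.1647, 0.3041]
tool_rot: [3.141, 0.0, 1.19]
force: [0.8, -1.1, -0.5]
grip_width: 0.085
finger_force: 0.0
clock: 4.0
position: [0.4965, -0.1241, 0.3041]
tool_rot: [3.141, -0.002, 1.196]
force: [-0.1, -1.6, -0.2]
grip_width: 0.0856
finger_force: 0.0
t 4.0 p [ 0.4965 -0.1241  0.3041] rot [ 3.141e+00 -2.000e-03  1.196e+00] F [-0.1 -1.6 -0.2] w 85.6 ff 0.0
  turn first [ 0.    -0.002  0.006] then mm [74.7  6.2 89.1]
canister_handle [ 0.53   -0.0578  0.1606] 0.8
canister_c [ 0.5315 -0.0578  0.0721] 0.7
mat_top [ 0.5007 -0.2761  0.0031] 0.89
```

```bash
python3 -m jog '[[[37,3,0,0,0,0,1],[37,3,0,0,0,0,1],[0,0,30,0,0,0,1],[0,0,30,0,0,0,1],[0,0,29,0,0,0,1]]]' >/dev/null
python3 -m jog '[[[0,0,0,0,0,0,0],[0,0,0,0,0,0,0],[0,0,0,0,0,0,0],[0,0,0,0,0,0,0],[0,0,0,0,0,0,0]]]' 60
python3 -m jog '[[[0,0,0,0,0,0,0],[0,0,0,0,0,0,0],[0,0,-10,0,0,0,0],[0,0,-10,0,0,0,0],[0,0,-10,0,0,0,0]]]' 60
python3 - <<'E'
from h import *
go(.5,-.277,.245,1.19)
f=bot.grab_frame("scene");save(f,"s1.png",(160,100,340,240),4)
for n in("canister_handle","canister_c"):
  for r in bot.spot_point(n,f)[:1]:print(n,np.round(r["xyz"],4),r["conf"])
E
```

```text
clock: 5.2
position: [0.5281, -0.063, 0.2159]
tool_rot: [3.14, -0.0, 1.189]
force: [-1.6, 1.2, 2.7]
grip_width: 0.0127
finger_force: 14.3
clock: 5.7
position: [0.5278, -0.0627, 0.2459]
tool_rot: [3.142, -0.0, 1.19]
force: [-0.5, -0.1, -4.0]
grip_width: 0.0099
finger_force: 58.8
t 5.7 p [ 0.5278 -0.0627  0.2459] rot [ 3.142 -0.     1.19 ] F [-0.5 -0.1 -4. ] w 9.9 ff 58.8
  turn first [ 0. -0. -0.] then mm [-209.3   53.9    0.9]
canister_handle [ 0.5296 -0.0533  0.192 ] 0.83
canister_c [ 0.5338 -0.0592  0.1029] 0.78
```

View pics/s1.png

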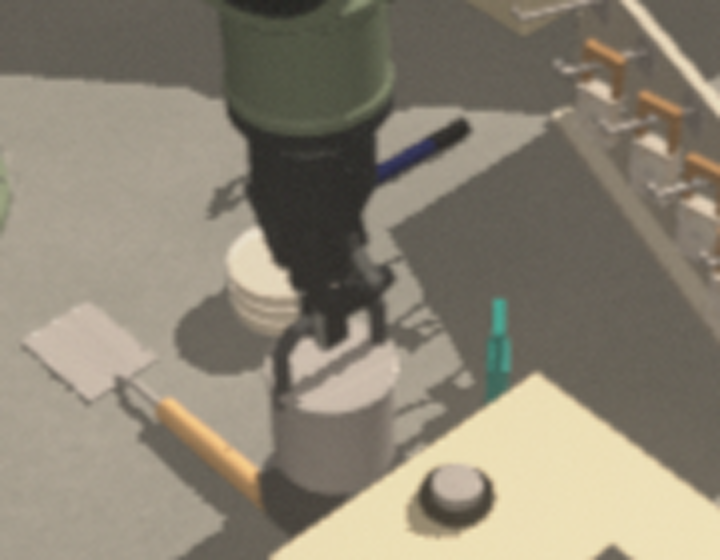

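The canister hangs straight from the gripper at about (330,410), held by its bar. Now I'll carry it to the mat.

```bash
python3 -m jog '[[[-30,7,0,0,0,0,0],[-37,9,0,0,0,0,0],[-37,9,0,0,0,0,0],[-37,9,0,0,0,0,0],[-37,9,0,0,0,0,0]]]' 80 | tail -2
python3 -m jog '[[[-37,10,0,0,0,0,0],[0,0,0,0,0,0,0],[0,0,0,0,0,0,0],[0,0,0,0,0,0,0]]]' 80
python3 - <<'E'
from h import *
go(.4975,-.282,.190,1.19)
f=bot.grab_frame("scene");b=bot.grab_frame("top")
for n in("canister_handle","canister_c"):
 for g in(f,b):
  for r in bot.spot_point(n,g)[:1]:print(n,np.round(r["xyz"],4),r["conf"])
E
```

```text
grip_width: 0.0091
finger_force: 77.9
clock: 6.75
position: [0.4972, -0.2811, 0.2446]
tool_rot: [-3.141, -0.001, 1.191]
force: [0.1, 0.5, -4.5]
grip_width: 0.0095
finger_force: 77.9
t 6.8 p [ 0.4972 -0.2811  0.2446] rot [-3.141e+00 -1.000e-03  1.191e+00] F [ 0.1  0.5 -4.5] w 9.5 ff 77.9
  turn first [-0.001 -0.001  0.001] then mm [-0.7  0.6 54.6]
canister_handle [ 0.5006 -0.2746  0.1861] 0.6
canister_handle [ 0.5001 -0.2775  0.1938] 0.8
canister_c [ 0.5013 -0.2798  0.102 ] 0.87
canister_c [ 0.5    -0.2803  0.1031] 0.75
```

```bash
python3 -m jog '[[[0,0,20,0,0,0,0],[0,0,20,0,0,0,0],[0,0,8,0,0,0,0],[0,0,3,0,0,0,0],[0,0,0,0,0,0,0]]]' 80
python3 -m jog '[[[0,0,1,0,0,0,0],[0,0,1,0,0,0,0],[0,0,1,0,0,0,0],[0,0,0,0,0,0,0]]]' 80
```

```text
clock: 7.55
position: [0.4972, -0.282, 0.1941]
tool_rot: [3.142, -0.0, 1.19]
force: [-0.7, -0.3, -3.6]
grip_width: 0.0093
finger_force: 78.0
clock: 7.95
position: [0.497, -0.2821, 0.191]
tool_rot: [3.141, 0.0, 1.19]
force: [-0.5, 0.2, -4.2]
grip_width: 0.0093
finger_force: 78.0
```

```bash
python3 -m jog '[[[0,0,1,0,0,0,0],[0,0,0,0,0,0,0],[0,0,0,0,0,0,0]]]' | sed -n '2p;4p'
python3 -m jog '[[[0,0,1,0,0,0,0],[0,0,0,0,0,0,0],[0,0,0,0,0,0,0]]]' | sed -n '2p;4p'
```

```text
position: [0.4971, -0.2822, 0.1901]
force: [-2.5, 0.0, 3.4]
position: [0.4971, -0.2826, 0.19]
force: [-6.3, 0.0, 18.1]
```

```bash
python3 -m jog '[[[0,0,-1,0,0,0,0],[0,0,0,0,0,0,1],[0,0,0,0,0,0,1],[0,0,0,0,0,0,1],[0,0,0,0,0,0,1]]]' >/dev/null
python3 -m jog '[[[0,0,0,0,0,0,1],[0,0,-20,0,0,0,1],[0,0,-40,0,0,0,1],[0,0,-50,0,0,0,1],[0,0,0,0,0,0,1]]]'
python3 - <<'E'
from h import *
f=bot.grab_frame("scene");b=bot.grab_frame("top")
for n in("canister_c","latch_top","mat_top"):
 for g in(f,b):
  for r in bot.spot_point(n,g)[:2]:print(n,np.round(r["xyz"],4),r["conf"])
go(.649,-.106,.3,1.19)
save(f,"s2.png",(120,100,340,300),3)
E
```

```text
clock: 9.55
position: [0.4989, -0.2827, 0.3058]
tool_rot: [3.133, 0.001, 1.19]
force: [0.7, -0.4, -0.9]
grip_width: 0.0854
finger_force: 0.0
canister_c [ 0.5004 -0.2788  0.0457] 0.69
canister_c [ 0.4995 -0.2804  0.0498] 0.95
latch_top [ 0.6514 -0.1077  0.1441] 0.47
latch_top [ 0.6463 -0.1053  0.1507] 0.65
latch_top [0.3761 0.0982 0.004 ] 0.57
mat_top [ 0.3741  0.2856 -0.0094] 0.73
mat_top [ 0.5026 -0.2721  0.004 ] 0.64
mat_top [ 0.495  -0.2799  0.0067] 0.94
mat_top [0.5372 0.3184 0.1191] 0.64
t 9.9 p [ 0.4969 -0.282   0.299 ] rot [-3.14 -0.    1.19] F [ 0.6 -0.6 -0.3] w 85.5 ff 0.0
  turn first [-0.001 -0.    -0.   ] then mm [219.9  75.8  -1. ]
```

View pics/s2.png

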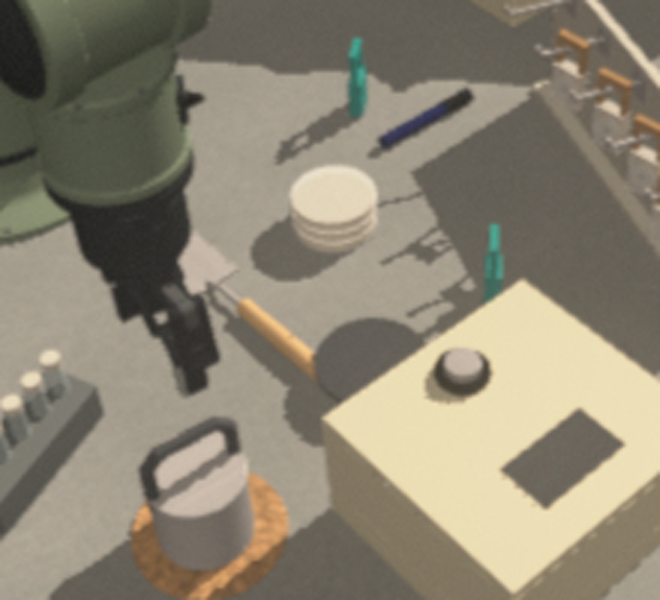

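The picture shows the canister upright on the mat at (205,500), well centred, and the stand free. Now the button, with shut fingers.

```bash
python3 -m jog '[[[44,15,0,0,0,0,0],[44,15,0,0,0,0,0],[44,15,0,0,0,0,0],[44,15,0,0,0,0,0],[44,16,0,0,0,0,0]]]' 40 >/dev/null
python3 -m jog '[[[0,0,0,0,0,0,0],[0,0,30,0,0,0,0],[0,0,30,0,0,0,0],[0,0,12,0,0,0,0],[0,0,0,0,0,0,0]]]'
python3 - <<'E'
from h import *
go(.649,-.106,.22,1.19)
E
```

```text
clock: 10.95
position: [0.6488, -0.1061, 0.2262]
tool_rot: [-3.139, 0.001, 1.19]
force: [-0.9, 0.3, -0.2]
grip_width: -0.0001
finger_force: 0.0
t 10.9 p [ 0.6488 -0.1061  0.2262] rot [-3.139e+00  1.000e-03  1.190e+00] F [-0.9  0.3 -0.2] w -0.1 ff 0.0
  turn first [-0.003  0.001 -0.   ] then mm [0.2 0.2 6.2]
```

```bash
python3 -m jog '[[[0,0,4,0,0,0,0],[0,0,3,0,0,0,0],[0,0,2,0,0,0,0],[0,0,2,0,0,0,0],[0,0,2,0,0,0,0]]]' | sed -n '1,4p'
python3 -m jog '[[[0,0,0,0,0,0,0],[0,0,0,0,0,0,0],[0,0,0,0,0,0,0]]]'| sed -n '1,4p'
python3 - <<'E'
from h import *
f=bot.grab_frame("scene");save(f,"s3.png",(120,100,360,280),3)
E
```

```text
clock: 11.45
position: [0.6496, -0.1062, 0.2154]
tool_rot: [3.141, -0.0, 1.19]
force: [-2.3, 0.4, 6.7]
clock: 11.75
position: [0.6496, -0.1062, 0.2151]
tool_rot: [3.141, -0.0, 1.19]
force: [-0.1, -0.3, 3.6]
```

View pics/s3.png

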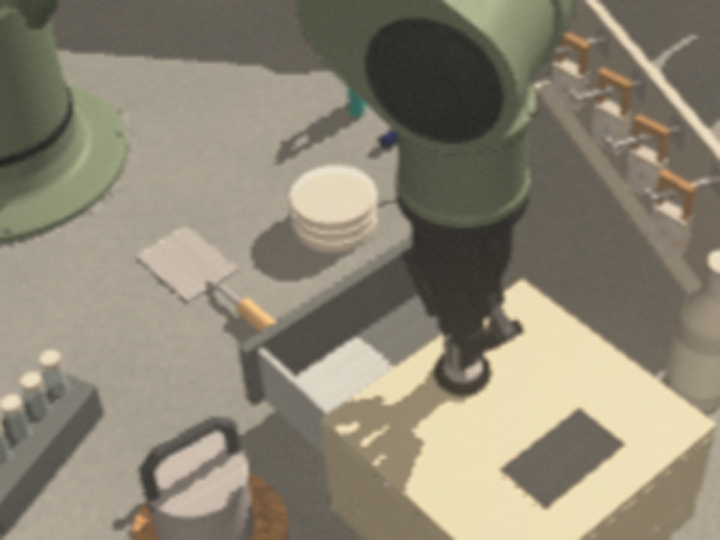

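The drawer is fully open, seen at about (330,350), and the button has been pressed. Next I lift off, measure drawer_in, and go to the first pack at (0.539, 0.320).

```bash
python3 -m jog '[[[0,0,-40,0,0,0,0],[0,0,-45,0,0,0,0.6],[0,0,0,0,0,-0.03,0.6]]]' >/dev/null
python3 -m jog '[[[42,-24,0,0,0,0,0.6],[42,-24,0,0,0,0,0.6],[42,-24,0,0,0,0,0.6],[42,-24,0,0,0,0,0.6],[42,-24,0,0,0,0,0.6]]]' |tail -2
python3 -m jog '[[[42,-24,0,0,0,0,0.6],[42,-24,0,0,0,0,0.6],[42,-24,0,0,0,0,0.6],[0,0,0,0,0,0,0.6]]]' |tail -2
python3 - <<'E'
from h import *
f=bot.grab_frame("scene");b=bot.grab_frame("top")
for n in("drawer_in","pack4_c","canister_c"):
 for k,g in(("s",f),("t",b)):
  for r in bot.spot_point(n,g)[:6]:print(n,k,np.round(r["xyz"],4),round(r["conf"],2))
c=np.cos(1.22);s=np.sin(1.22)
go(.539-.002*c,.320-.002*s,.189,1.22)
E
```

```text
grip_width: 0.0514
finger_force: 0.0
grip_width: 0.0514
finger_force: 0.0
drawer_in s [ 0.5525 -0.0814  0.0444] 0.92
drawer_in t [ 0.5527 -0.0771  0.0458] 0.65
pack4_c s [0.7227 0.1712 0.1151] 0.79
pack4_c s [0.2973 0.2762 0.0424] 0.7
pack4_c s [0.5708 0.0908 0.0412] 0.44
pack4_c t [0.7157 0.1672 0.1185] 0.56
pack4_c t [0.5712 0.09   0.0431] 0.41
canister_c s [ 0.4966 -0.2793  0.0466] 0.97
t 13.4 p [0.5851 0.2743 0.2999] rot [3.141 0.    1.218] F [ 0.4  0.1 -0.6] w 51.0 ff 0.0
  turn first [ 0.     0.    -0.002] then mm [ 25.1 -59.  110.9]
```

```bash
python3 -m jog '[[[12,-30,0,0,0,0,0.58],[13,-29,0,0,0,0,0.58],[0,0,40,0,0,0,0.58],[0,0,30,0,0,0,0.58],[0,0,0,0,0,0,0.58]]]' | sed -n '2,5p'
python3 - <<'E'
from h import *
go(.538,.318,.189,1.22)
b=bot.grab_frame("top");f=bot.grab_frame("scene")
i=cv2.resize(b["img"][140:240,70:190],None,fx=3.3,fy=3.3,interpolation=2);j=cv2.resize(f["img"][60:160,260:380],None,fx=3.3,fy=3.3,interpolation=2)
cv2.imwrite("pics/p1.png",np.hstack([i,j])[:,:,::-1])
E
```

```text
position: [0.5368, 0.3177, 0.2267]
tool_rot: [-3.138, 0.004, 1.219]
force: [-0.1, -0.3, 0.3]
grip_width: 0.0494
t 13.9 p [0.5368 0.3177 0.2267] rot [-3.138  0.004  1.219] F [-0.1 -0.3  0.3] w 49.4 ff 0.0
  turn first [-0.003  0.004 -0.001] then mm [ 0.6  1.  37.7]
```

View pics/p1.png

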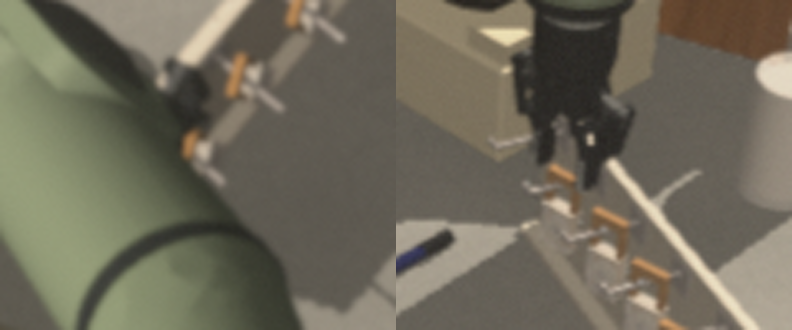

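The fingers straddle the first pack's header, at right half (560,185), with clearance to the board. Down and close.

```bash
python3 -m jog '[[[0,1,13,0,0,0,0.58],[0,0,13,0,0,0,0.58],[0,0,12,0,0,0,0.58],[0,0,0,0,0,0,0.58]]]' | sed -n '2,5p'
python3 -m jog '[[[0,0,0,0,0,0,0.3],[0,0,0,0,0,0,0.3],[0,0,0,0,0,0,0.3],[0,0,0,0,0,0,0.3],[0,0,0,0,0,0,0.3]]]' 30
```

```text
position: [0.5382, 0.3183, 0.1901]
tool_rot: [-3.14, 0.002, 1.22]
force: [-0.4, -0.1, 0.6]
grip_width: 0.0498
clock: 14.9
position: [0.5388, 0.3188, 0.1921]
tool_rot: [3.141, -0.0, 1.22]
force: [0.4, 0.6, -0.9]
grip_width: 0.0357
finger_force: 29.9
```

```bash
python3 -m jog '[[[0,0,-5,0,0,0,0.3],[0,0,-5,0,0,0,0.3],[0,0,-6,0,0,0,0.3],[0,0,0,0,0,0,0.3],[0,0,0,0,0,0,0.3]]]' 40 | sed -n '2,6p'
python3 - <<'E'
from h import *
f=bot.grab_frame("scene");save(f,"p2.png",(290,90,370,160),5)
for r in bot.spot_point("pack4_c",f)[:3]:print(np.round(r["xyz"],4),round(r["conf"],2))
E
```

```text
position: [0.5389, 0.3188, 0.2081]
tool_rot: [3.141, -0.0, 1.22]
force: [-0.3, -0.3, 0.3]
grip_width: 0.0353
finger_force: 40.3
[0.7207 0.1666 0.1179] 0.84
[0.6045 0.2844 0.1187] 0.62
[0.5721 0.0892 0.0411] 0.57
```

View pics/p2.png

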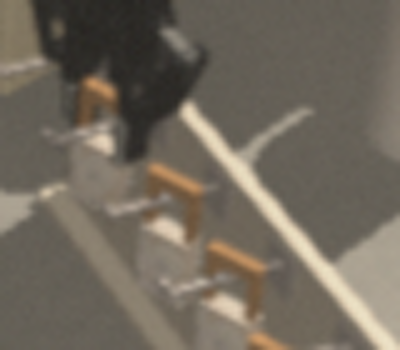

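The pack is held and lifted; its peg now sits near the hole's lower edge at (75,135). I'll slide it off along the peg.

```bash
python3 -m jog '[[[-10,-3,0,0,0,0,0.3],[-15,-5,0,0,0,0,0.3],[-15,-5,0,0,0,0,0.3]]]' 40 | sed -n '2,6p'
python3 -m jog '[[[-16,-5,0,0,0,0,0.3],[-18,-6,0,0,0,0,0.3],[0,0,-30,0,0,0,0.3],[0,0,-40,0,0,0,0.3],[0,0,-10,0,0,0,0.3]]]' 40 | sed -n '2,6p'
python3 - <<'E'
from h import *
f=bot.grab_frame("scene");save(f,"p3.png",(220,60,380,180),4)
for r in bot.spot_point("pack4_c",f)[:4]:print(np.round(r["xyz"],4),round(r["conf"],2))
d=np.array([.552,-.078]);cx=np.array([.956,-.292]);cy=np.array([.292,.956])
for y in(.068,.023,-.023,-.068): print(y,(d-cx*.005+cy*y).round(4))
go(*(d-cx*.005-cy*.068),.29,1.274)
E
```

```text
position: [0.512, 0.2847, 0.2076]
tool_rot: [-3.141, 0.001, 1.22]
force: [0.4, -0.4, -0.0]
grip_width: 0.0357
finger_force: 40.4
position: [0.4912, 0.2576, 0.2913]
tool_rot: [3.139, -0.003, 1.219]
force: [0.2, 0.7, -1.4]
grip_width: 0.0356
finger_force: 40.4
[0.2948 0.2745 0.0405] 0.64
[0.5749 0.0881 0.0418] 0.6
[0.7204 0.1698 0.1181] 0.54
0.068 [ 0.5671 -0.0115]
0.023 [ 0.5539 -0.0546]
-0.023 [ 0.5405 -0.0985]
-0.068 [ 0.5274 -0.1415]
t 16.4 p [0.491  0.2573 0.2892] rot [ 3.140e+00 -2.000e-03  1.219e+00] F [ 0.7 -0.5 -1.6] w 35.6 ff 40.4
  turn first [ 0.002 -0.002 -0.055] then mm [-370.8  151.4   -0.8]
```

View pics/p3.png

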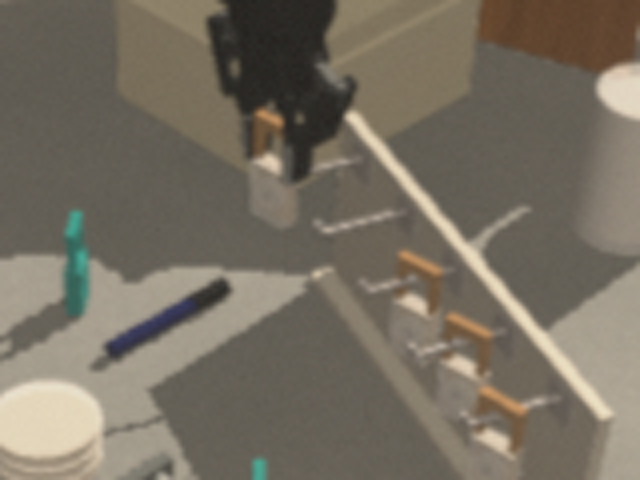

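The pack hangs clear of the peg at (270,175). Now I carry it to the far side of the drawer.

```bash
python3 -m jog '[[[0,0,0,0,0,-0.055,0.3],[-42,17,0,0,0,0,0.3],[-42,17,0,0,0,0,0.3],[-42,17,0,0,0,0,0.3],[-42,17,0,0,0,0,0.3]]]' 40 | sed -n '2,6p'
python3 -m jog '[[[-42,17,0,0,0,0,0.3],[-42,17,0,0,0,0,0.3],[-42,17,0,0,0,0,0.3],[-42,17,0,0,0,0,0.3],[-35,15,0,0,0,0,0.3]]]' 40 | sed -n '2,6p'
python3 -m jog '[[[0,0,0,0,0,0,0.3],[0,0,0,0,0,0,0.3]]]' 40 | sed -n '2,6p'
python3 - <<'E'
from h import *
go(.5274,-.1415,.162,1.274)
f=bot.grab_frame("scene");save(f,"d1.png",(160,120,320,240),4)
E
```

```text
position: [0.5059, 0.0749, 0.2863]
tool_rot: [-3.14, 0.001, 1.275]
force: [1.2, -0.2, -0.4]
grip_width: 0.0353
finger_force: 40.4
position: [0.5259, -0.144, 0.2862]
tool_rot: [-3.14, 0.001, 1.273]
force: [-0.2, 1.1, -1.4]
grip_width: 0.0356
finger_force: 40.4
position: [0.5262, -0.142, 0.2863]
tool_rot: [-3.139, 0.0, 1.273]
force: [0.3, 1.4, -0.9]
grip_width: 0.0354
finger_force: 40.4
t 17.6 p [ 0.5262 -0.142   0.2863] rot [-3.139  0.     1.273] F [ 0.3  1.4 -0.9] w 35.4 ff 40.4
  turn first [-0.002  0.    -0.001] then mm [  0.8   1.  124.3]
```

View pics/d1.png

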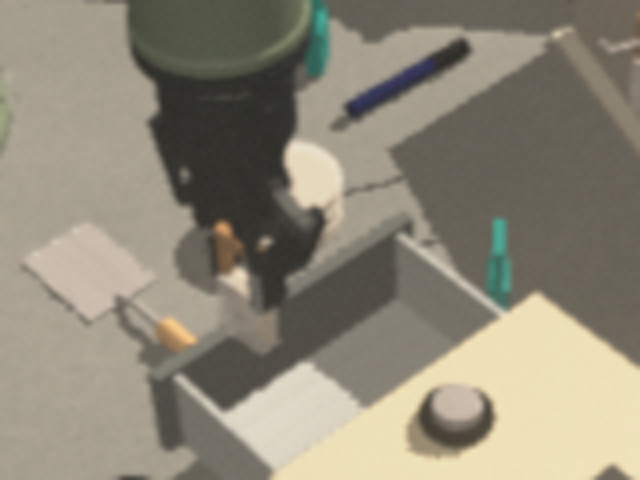

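```bash
python3 -m jog '[[[1,1,40,0,0,0,0.3],[0,0,40,0,0,0,0.3],[0,0,25,0,0,0,0.3],[0,0,10,0,0,0,0.3],[0,0,5,0,0,0,0.3]]]' 40 | sed -n '2,6p'
python3 -m jog '[[[0,0,2,0,0,0,0.3],[0,0,2,0,0,0,0.3],[0,0,0,0,0,0,0.3]]]' 40 | sed -n '2,6p'
```

```text
position: [0.5281, -0.1396, 0.1672]
tool_rot: [-3.14, -0.0, 1.276]
force: [-0.2, -0.7, 0.7]
grip_width: 0.0353
finger_force: 40.4
position: [0.5285, -0.1407, 0.1646]
tool_rot: [3.14, -0.0, 1.275]
force: [1.1, 0.1, -0.4]
grip_width: 0.0357
finger_force: 40.4
```

```bash
python3 -m jog '[[[0,0,2,0,0,0,0.3],[0,0,1,0,0,0,0.3],[0,0,0,0,0,0,0.3]]]' 20 | sed -n '2,6p'
python3 -m jog '[[[0,0,0,0,0,0,0.5],[0,0,0,0,0,0,0.6],[0,0,0,0,0,0,0.6],[0,0,-10,0,0,0,0.6],[0,0,-30,0,0,0,0.6]]]' | sed -n '2,6p'
python3 -m jog '[[[0,0,-50,0,0,0,0.6],[0,0,-40,0,0,0,0.6],[0,0,0,0,0,0.055,0.6]]]' | sed -n '2,6p'
python3 - <<'E'
from h import *
f=bot.grab_frame("scene");b=bot.grab_frame("top")
for k,g in(("s",f),("t",b)):
  for n in("drawer_in","pack4_c"):
    for r in bot.spot_point(n,g)[:6]:print(n,k,np.round(r["xyz"],4),round(r["conf"],2))
i=cv2.resize(b["img"][120:240,210:330],None,fx=3.3,fy=3.3,interpolation=2);j=cv2.resize(f["img"][140:260,180:300],None,fx=3.3,fy=3.3,interpolation=2)
cv2.imwrite("pics/d2.png",np.hstack([i,j])[:,:,::-1])
c=np.cos(1.22);s=np.sin(1.22)
go(.603-.004*c,.283-.004*s,.189,1.22)
E
```

```text
position: [0.5284, -0.1407, 0.1612]
tool_rot: [3.141, 0.0, 1.275]
force: [-1.4, -0.3, 2.9]
grip_width: 0.0354
finger_force: 40.7
position: [0.5273, -0.1404, 0.2]
tool_rot: [-3.138, 0.0, 1.275]
force: [-0.1, -0.7, 0.8]
grip_width: 0.0515
finger_force: 0.0
position: [0.5298, -0.1408, 0.2967]
tool_rot: [3.134, -0.001, 1.219]
force: [0.6, 0.3, -0.6]
grip_width: 0.0516
finger_force: 0.0
drawer_in s [ 0.5518 -0.0793  0.0417] 0.66
pack4_c s [ 0.527  -0.1397  0.0881] 0.67
pack4_c s [0.5757 0.0917 0.0428] 0.55
pack4_c s [0.7199 0.1691 0.1163] 0.52
pack4_c s [0.2958 0.2758 0.0426] 0.48
drawer_in t [ 0.5557 -0.0753  0.0452] 0.82
drawer_in t [ 0.7164 -0.122  -0.002 ] 0.23
pack4_c t [0.7178 0.1688 0.1219] 0.64
pack4_c t [0.5747 0.0892 0.0427] 0.45
pack4_c t [0.292  0.2754 0.0435] 0.42
t 19.9 p [ 0.5279 -0.1405  0.2902] rot [-3.14   0.     1.221] F [-0.3 -0.1 -1. ] w 51.5 ff 0.0
  turn first [-0.001  0.     0.001] then mm [419.5 -75.1 101.2]
```

View pics/d2.png

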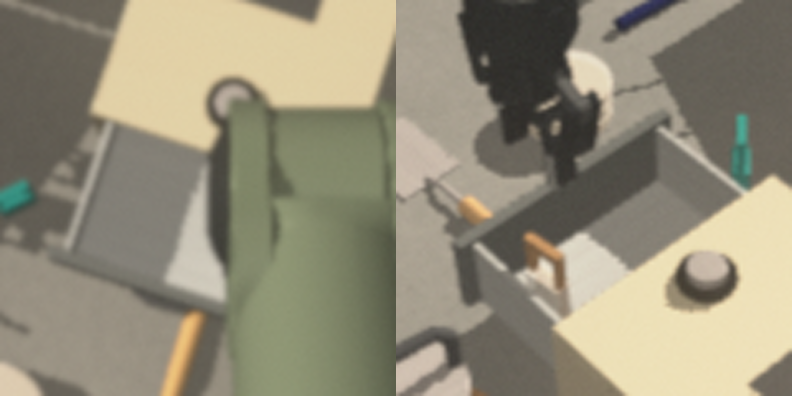

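The first pack stands in the drawer at right half (545,270). Next is pack 2 at (0.603, 0.283).

```bash
python3 -m jog '[[[42,-7.5,0,0,0,0,0.6],[42,-7.5,0,0,0,0,0.6],[42,-7.5,0,0,0,0,0.6],[42,-7.5,0,0,0,0,0.6],[42,-7.5,0,0,0,0,0.6]]]' | sed -n '2p'
python3 -m jog '[[[42,-7.5,0,0,0,0,0.6],[42,-7.5,0,0,0,0,0.6],[42,-7.5,0,0,0,0,0.6],[42,-7.5,0,0,0,0,0.6],[41,-7.5,0,0,0,0,0.56]]]' | sed -n '2p'
python3 -m jog '[[[0,0,30,0,0,0,0.56],[0,0,30,0,0,0,0.56],[0,0,0,0,0,0,0.56]]]' | sed -n '2p'
python3 - <<'E'
from h import *
c=np.cos(1.22);s=np.sin(1.22)
go(.603-.004*c,.283-.004*s,.189,1.22)
f=bot.grab_frame("scene")
for r in bot.spot_point("pack4_c",f)[:6]:print(np.round(r["xyz"],4),round(r["conf"],2))
im=f["img"].astype(int);m=((im[...,0]-im[...,2]>60)).astype(np.uint8);k=np.zeros_like(m);k[100:190,290:380]=1
n,l,st_,c=cv2.connectedComponentsWithStats(m*k)
for j in range(1,n):
  if st_[j,4]>7: v,u=np.nonzero(l==j);print(st_[j,4],c[j].round(1),np.mean([ray(f,x,y,.156)[:2] for x,y in zip(u,v)],0).round(3))
E
```

```text
position: [0.5651, 0.0711, 0.2902]
position: [0.6018, 0.2803, 0.2899]
position: [0.6002, 0.2779, 0.2264]
t 21.1 p [0.6002 0.2779 0.2264] rot [-3.137  0.005  1.221] F [ 0.3 -0.3  0.1] w 47.8 ff 0.0
  turn first [-0.005  0.005  0.001] then mm [ 1.7  0.9 37.4]
[0.7984 0.0844 0.0026] 0.72
[0.7209 0.167  0.1146] 0.56
[0.5735 0.0916 0.041 ] 0.53
[0.296  0.2778 0.0433] 0.52
17 [322.9 124.5] [0.597 0.286]
25 [337. 141.] [0.666 0.236]
32 [345.5 159.8] [0.719 0.174]
```

```bash
python3 -m jog '[[[1,1,13,0,0,0,0.56],[0,0,12,0,0,0,0.56],[0,0,12,0,0,0,0.56],[0,0,0,0,0,0,0.56]]]' 30| sed -n '2,5p'
python3 -m jog '[[[0,0,0,0,0,0,0.3],[0,0,0,0,0,0,0.3],[0,0,0,0,0,0,0.3],[0,0,0,0,0,0,0.3],[0,0,0,0,0,0,0.3]]]' 30
```

```text
position: [0.6026, 0.2787, 0.1921]
tool_rot: [-3.14, 0.002, 1.22]
force: [0.1, 0.0, 0.5]
grip_width: 0.0477
clock: 22.15
position: [0.6032, 0.2792, 0.1941]
tool_rot: [3.141, -0.0, 1.22]
force: [-0.4, 1.0, -1.3]
grip_width: 0.0358
finger_force: 30.0
```

```bash
python3 -m jog '[[[0,0,-5,0,0,0,0.3],[0,0,-5,0,0,0,0.3],[0,0,-6,0,0,0,0.3],[0,0,0,0,0,0,0.3],[0,0,0,0,0,0,0.3]]]' 40 | sed -n '2,6p'
python3 - <<'E'
from h import *
f=bot.grab_frame("scene")
for r in bot.spot_point("pack4_c",f)[:6]:print(np.round(r["xyz"],4),round(r["conf"],2))
E
```

```text
position: [0.6033, 0.2792, 0.2102]
tool_rot: [3.141, -0.0, 1.22]
force: [0.7, 1.0, -1.4]
grip_width: 0.0352
finger_force: 40.0
[0.7221 0.1662 0.1158] 0.71
[0.5724 0.0915 0.0393] 0.56
[0.2961 0.2772 0.0429] 0.45
[ 0.5035 -0.2783  0.0456] 0.36
[0.5991 0.2836 0.1347] 0.22
```

```bash
python3 -m jog '[[[-10,-3,0,0,0,0,0.3],[-15,-5,0,0,0,0,0.3],[-15,-5,0,0,0,0,0.3]]]' 40 | sed -n '2,6p'
python3 -m jog '[[[-20,-6,0,0,0,0,0.3],[-21,-7,0,0,0,0,0.3],[0,0,-30,0,0,0,0.3],[0,0,-40,0,0,0,0.3],[0,0,-10,0,0,-0.055,0.3]]]' 40 | sed -n '2,6p'
python3 - <<'E'
from h import *
f=bot.grab_frame("scene")
for r in bot.spot_point("pack4_c",f)[:6]:print(np.round(r["xyz"],4),round(r["conf"],2))
go(.5405,-.0985,.163,1.274)
E
```

```text
position: [0.5764, 0.2451, 0.2096]
tool_rot: [-3.141, 0.001, 1.22]
force: [0.4, 0.9, 0.0]
grip_width: 0.035
finger_force: 40.0
position: [0.5513, 0.2119, 0.2936]
tool_rot: [3.138, -0.003, 1.274]
force: [0.1, 0.4, -1.4]
grip_width: 0.0354
finger_force: 40.2
[0.2982 0.2763 0.0439] 0.68
[0.5741 0.0941 0.0406] 0.66
[0.7207 0.171  0.1164] 0.5
[ 0.6261 -0.4865 -0.0015] 0.41
t 23.6 p [0.5511 0.2117 0.2915] rot [ 3.139e+00 -1.000e-03  1.275e+00] F [ 0.5 -0.2 -0.8] w 35.4 ff 40.2
  turn first [ 0.002 -0.001  0.001] then mm [-299.7   80.6  128.5]
```

```bash
python3 -m jog '[[[-43,11.5,0,0,0,0,0.3],[-43,11.5,0,0,0,0,0.3],[-43,11.5,0,0,0,0,0.3],[-43,11.5,0,0,0,0,0.3],[-43,11.5,0,0,0,0,0.3]]]' 40 | sed -n '2p'
python3 -m jog '[[[-43,11.5,0,0,0,0,0.3],[-42,11.5,0,0,0,0,0.3],[0,0,20,0,0,0,0.3],[0,0,0,0,0,0,0.3]]]' 40 | sed -n '2,6p'
python3 - <<'E'
from h import *
f=bot.grab_frame("scene")
for r in bot.spot_point("pack4_c",f)[:6]:print(np.round(r["xyz"],4),round(r["conf"],2))
go(.5405,-.0985,.163,1.274)
E
```

```text
position: [0.542, -0.0125, 0.2886]
position: [0.5386, -0.0995, 0.267]
tool_rot: [-3.137, 0.001, 1.271]
force: [0.4, -0.3, -0.7]
grip_width: 0.0355
finger_force: 40.2
[0.7217 0.167  0.1127] 0.85
[0.5736 0.091  0.041 ] 0.56
[ 0.5    -0.2791  0.0454] 0.53
t 24.6 p [ 0.5399 -0.0976  0.2693] rot [-3.14  -0.     1.275] F [0.7 0.9 0.2] w 35.3 ff 40.2
  turn first [-0.002 -0.     0.001] then mm [ -0.7   0.8 106.3]
```

```bash
python3 -m jog '[[[0,0,35,0,0,0,0.3],[0,0,35,0,0,0,0.3],[0,0,20,0,0,0,0.3],[0,0,8,0,0,0,0.3],[0,0,2,0,0,0,0.3]]]' 40 | sed -n '2,4p'
python3 -m jog '[[[0,0,2,0,0,0,0.3],[0,0,1,0,0,0,0.3],[0,0,0,0,0,0,0.3]]]' 20 | sed -n '2,6p'
```

```text
position: [0.5405, -0.0975, 0.1698]
tool_rot: [-3.141, -0.0, 1.276]
force: [-0.5, -0.4, 0.8]
position: [0.5407, -0.0984, 0.1676]
tool_rot: [3.14, -0.0, 1.275]
force: [0.4, -0.4, -0.5]
grip_width: 0.0354
finger_force: 40.2
```

```bash
python3 -m jog '[[[0,0,2,0,0,0,0.3],[0,0,1,0,0,0,0.3],[0,0,0,0,0,0,0.3]]]' 20 | sed -n '2,4p'
python3 -m jog '[[[0,0,0,0,0,0,0.5],[0,0,0,0,0,0,0.6],[0,0,0,0,0,0,0.6],[0,0,-10,0,0,0,0.6],[0,0,-30,0,0,0,0.6]]]' | sed -n '2,6p'
python3 -m jog '[[[0,0,-50,0,0,0,0.6],[0,0,-40,0,0,0,0.6],[0,0,0,0,0,0.055,0.6]]]' | sed -n '2,6p'
python3 - <<'E'
from h import *
f=bot.grab_frame("scene")
for n in("drawer_in","pack4_c","canister_c"):
    for r in bot.spot_point(n,f)[:6]:print(n,np.round(r["xyz"],4),round(r["conf"],2))
c=np.cos(1.22);s=np.sin(1.22)
go(.666-.004*c,.235-.004*s,.189,1.22)
E
```

```text
position: [0.5404, -0.0984, 0.1638]
tool_rot: [-3.141, 0.0, 1.275]
force: [0.0, -0.1, -0.1]
position: [0.5395, -0.0982, 0.2031]
tool_rot: [-3.138, 0.0, 1.275]
force: [0.2, -0.1, 0.7]
grip_width: 0.0508
finger_force: 0.0
position: [0.542, -0.0984, 0.2998]
tool_rot: [3.134, -0.002, 1.22]
force: [0.4, 0.4, -0.5]
grip_width: 0.0512
finger_force: 0.0
drawer_in [ 0.5523 -0.0796  0.0441] 0.67
pack4_c [0.7196 0.1683 0.1171] 0.81
pack4_c [0.5722 0.0885 0.0414] 0.67
canister_c [ 0.5003 -0.2795  0.0464] 0.97
canister_c [0.7193 0.1705 0.1176] 0.32
t 26.8 p [ 0.5401 -0.0983  0.2938] rot [-3.141  0.     1.221] F [-0.3  0.5 -0.5] w 51.3 ff 0.0
  turn first [-0.001  0.     0.001] then mm [352.3   3.7 104.8]
```

```bash
python3 -m jog '[[[44,0.5,0,0,0,0,0.6],[44,0.5,0,0,0,0,0.6],[44,0.5,0,0,0,0,0.6],[44,0.5,0,0,0,0,0.6],[44,0.5,0,0,0,0,0.6]]]' | sed -n '2p'
python3 -m jog '[[[44,0.5,0,0,0,0,0.6],[44,0.5,0,0,0,0,0.6],[44,0.5,0,0,0,0,0.56],[0,0,30,0,0,0,0.56],[0,0,30,0,0,0,0.56]]]' | sed -n '2p'
python3 -m jog '[[[0,0,0,0,0,0,0.56]]]' | sed -n '2p'
python3 - <<'E'
from h import *
c=np.cos(1.22);s=np.sin(1.22)
go(.666-.004*c,.235-.004*s,.189,1.22)
f=bot.grab_frame("scene")
im=f["img"].astype(int);m=((im[...,0]-im[...,2]>60)).astype(np.uint8)
n,l,st_,c=cv2.connectedComponentsWithStats(m)
for j in range(1,n):
  if st_[j,4]>7: v,u=np.nonzero(l==j);print(st_[j],c[j].round(1),"z.156",np.mean([ray(f,x,y,.156)[:2] for x,y in zip(u,v)],0).round(3),"z.12",ray(f,*c[j],.12)[:2].round(3),"z.055",ray(f,*c[j],.06)[:2].round(3))
save(f,"d3.png",(180,90,370,240),4)
E
```

```text
position: [0.6185, 0.109, 0.2929]
position: [0.6648, 0.2326, 0.232]
position: [0.6633, 0.2303, 0.2288]
t 27.9 p [0.6633 0.2303 0.2288] rot [-3.136  0.005  1.222] F [-0.   0.6 -0.4] w 47.8 ff 0.0
  turn first [-0.006  0.005  0.002] then mm [ 1.4  0.9 39.8]
[92  0 12 14 88] [96.9  5.3] z.156 [-0.615  0.555] z.12 [-0.684  0.61 ] z.055 [-0.801  0.703]
[467   0   5   8  20] [469.1   3.6] z.156 [0.77  1.341] z.12 [0.76  1.431] z.055 [0.744 1.581]
[450   6  20  35 123] [460.2  20.7] z.156 [0.778 1.167] z.12 [0.768 1.247] z.055 [0.752 1.384]
[452  35   7   9  22] [455.5  39.3] z.156 [0.801 1.004] z.12 [0.793 1.079] z.055 [0.778 1.204]
[136  66  10  11  70] [139.9  70.4] z.156 [-0.09   0.243] z.12 [-0.138  0.285] z.055 [-0.217  0.356]
[332 138   8   5  18] [335.6 140.3] z.156 [0.661 0.237] z.12 [0.646 0.279] z.055 [0.621 0.349]
[340 157  12   7  33] [345.3 159.8] z.156 [0.719 0.174] z.12 [0.707 0.213] z.055 [0.686 0.279]
[200 199   9   8  45] [203.5 202.8] z.156 [ 0.476 -0.155] z.12 [ 0.454 -0.13 ] z.055 [ 0.416 -0.089]
[210 268   5   3   8] [212. 269.] z.156 [ 0.61  -0.307] z.12 [ 0.594 -0.289] z.055 [ 0.565 -0.258]
[164 270   6   8  30] [166.4 273.5] z.156 [ 0.531 -0.368] z.12 [ 0.51  -0.353] z.055 [ 0.476 -0.327]
[165 278   8  14  45] [169.  284.1] z.156 [ 0.553 -0.387] z.12 [ 0.534 -0.372] z.055 [ 0.501 -0.347]
[204 282   7   6  20] [207.8 283.8] z.156 [ 0.625 -0.343] z.12 [ 0.608 -0.326] z.055 [ 0.581 -0.298]
[172 290   8   7  24] [175.1 293.5] z.156 [ 0.579 -0.398] z.12 [ 0.56  -0.384] z.055 [ 0.53 -0.36]
[185 291   8   5  25] [188.4 292.9] z.156 [ 0.602 -0.382] z.12 [ 0.585 -0.367] z.055 [ 0.556 -0.343]
[198 293   4   4  11] [199.2 294.5] z.156 [ 0.625 -0.374] z.12 [ 0.608 -0.359] z.055 [ 0.581 -0.333]
```

View pics/d3.png

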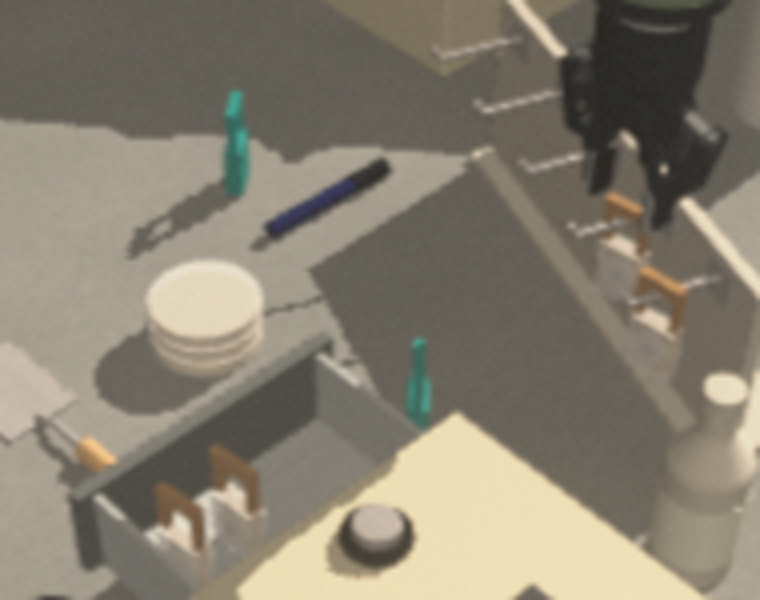

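Both packs stand in the drawer at (180,525) and (235,490), and the fingers straddle pack 3 at (622,215). I descend and grip.

```bash
python3 -m jog '[[[0,1,13,0,0,0,0.56],[0,0,13,0,0,0,0.56],[0,0,13,0,0,0,0.56],[0,0,0,0,0,0,0.56]]]' 30| sed -n '2,5p'
python3 -m jog '[[[0,0,0,0,0,0,0.3],[0,0,0,0,0,0,0.3],[0,0,0,0,0,0,0.3],[0,0,0,0,0,0,0.3],[0,0,0,0,0,0,0.3]]]' 30
python3 -m jog '[[[0,0,-5,0,0,0,0.3],[0,0,-5,0,0,0,0.3],[0,0,-6,0,0,0,0.3],[0,0,0,0,0,0,0.3],[0,0,0,0,0,0,0.3]]]' 40 | sed -n '2,6p'
python3 - <<'E'
from h import *
f=bot.grab_frame("scene")
for r in bot.spot_point("pack4_c",f)[:6]:print(np.round(r["xyz"],4),round(r["conf"],2))
E
```

```text
position: [0.6655, 0.23, 0.1929]
tool_rot: [-3.14, 0.002, 1.22]
force: [0.7, 0.6, -0.5]
grip_width: 0.0478
clock: 28.8
position: [0.6662, 0.2304, 0.1952]
tool_rot: [3.141, -0.0, 1.22]
force: [-0.3, 0.4, -0.6]
grip_width: 0.0356
finger_force: 29.9
position: [0.6662, 0.2304, 0.2112]
tool_rot: [3.141, -0.0, 1.22]
force: [0.2, 0.1, -1.1]
grip_width: 0.0352
finger_force: 39.8
[0.2976 0.2771 0.0446] 0.69
[0.7232 0.167  0.1157] 0.55
[0.5716 0.0908 0.0446] 0.46
```

```bash
python3 -m jog '[[[-10,-3,0,0,0,0,0.3],[-15,-5,0,0,0,0,0.3],[-15,-5,0,0,0,0,0.3]]]' 40 | sed -n '2,6p'
python3 -m jog '[[[-20,-6,0,0,0,0,0.3],[-21,-7,0,0,0,0,0.3],[0,0,-30,0,0,0,0.3],[0,0,-40,0,0,0,0.3],[0,0,-10,0,0,-0.055,0.3]]]' 40 | sed -n '2,6p'
python3 - <<'E'
from h import *
f=bot.grab_frame("scene")
for r in bot.spot_point("pack4_c",f)[:6]:print(np.round(r["xyz"],4),round(r["conf"],2))
go(.5539,-.0546,.165,1.274)
E
```

```text
position: [0.6393, 0.1963, 0.2106]
tool_rot: [-3.141, 0.001, 1.22]
force: [0.4, 0.5, -0.9]
grip_width: 0.0354
finger_force: 39.9
position: [0.6144, 0.163, 0.2949]
tool_rot: [3.138, -0.002, 1.274]
force: [0.6, 0.6, 0.2]
grip_width: 0.0354
finger_force: 40.2
[0.7202 0.171  0.1188] 0.72
[ 0.529  -0.1404  0.0892] 0.68
[0.5761 0.0903 0.0425] 0.56
[0.2951 0.2792 0.0411] 0.49
t 30.3 p [0.614  0.1628 0.2926] rot [ 3.139e+00 -1.000e-03  1.275e+00] F [ 0.2  0.2 -1.4] w 35.8 ff 40.2
  turn first [ 0.002 -0.001  0.001] then mm [-225.5    6.1  127.6]
```

```bash
python3 -m jog '[[[-45,1,0,0,0,0,0.3],[-45,1,0,0,0,0,0.3],[-45,1,0,0,0,0,0.3],[-45,2,0,0,0,0,0.3],[-45,2,0,0,0,0,0.3]]]' 40 | sed -n '2p'
python3 -m jog '[[[0,0,20,0,0,0,0.3],[0,0,0,0,0,0,0.3],[0,0,0,0,0,0,0.3]]]' 40 | sed -n '2,6p'
python3 - <<'E'
from h import *
go(.5539,-.0546,.165,1.274)
E
```

```text
position: [0.5533, -0.0559, 0.2896]
position: [0.5546, -0.0532, 0.2703]
tool_rot: [-3.14, -0.0, 1.275]
force: [0.2, -0.1, 0.1]
grip_width: 0.0351
finger_force: 40.2
t 31.1 p [ 0.5546 -0.0532  0.2703] rot [-3.14  -0.     1.275] F [ 0.2 -0.1  0.1] w 35.1 ff 40.2
  turn first [-0.002 -0.     0.001] then mm [ -1.5  -0.2 105.3]
```

```bash
python3 -m jog '[[[-1,0,35,0,0,0,0.3],[0,0,35,0,0,0,0.3],[0,0,20,0,0,0,0.3],[0,0,8,0,0,0,0.3],[0,0,2,0,0,0,0.3]]]' 40 | sed -n '2,4p'
python3 -m jog '[[[0,0,2,0,0,0,0.3],[0,0,2,0,0,0,0.3],[0,0,1,0,0,0,0.3],[0,0,0,0,0,0,0.3]]]' 20 | sed -n '2,6p'
```

```text
position: [0.5548, -0.054, 0.1707]
tool_rot: [-3.141, -0.0, 1.276]
force: [-0.5, 0.1, -0.0]
position: [0.5548, -0.0549, 0.1663]
tool_rot: [3.141, -0.0, 1.275]
force: [-0.7, -0.4, -1.0]
grip_width: 0.0354
finger_force: 40.2
```

```bash
python3 -m jog '[[[0,0,1,0,0,0,0.3],[0,0,0,0,0,0,0.5],[0,0,0,0,0,0,0.6],[0,0,0,0,0,0,0.6],[0,0,-10,0,0,0,0.6]]]' | sed -n '2,6p'
python3 -m jog '[[[0,0,-30,0,0,0,0.6],[0,0,-50,0,0,0,0.6],[0,0,-40,0,0,0,0.6],[0,0,0,0,0,0.055,0.6],[0,0,0,0,0,0,0.6]]]' | sed -n '2,6p'
python3 - <<'E'
from h import *
f=bot.grab_frame("scene")
for n in("drawer_in","pack4_c","canister_c"):
    for r in bot.spot_point(n,f)[:6]:print(n,np.round(r["xyz"],4),round(r["conf"],2))
c=np.cos(1.22);s=np.sin(1.22)
go(.7195-.003*c,.173-.003*s,.189,1.22)
E
```

```text
position: [0.5541, -0.0549, 0.1744]
tool_rot: [-3.14, 0.0, 1.275]
force: [0.4, 0.1, 0.0]
grip_width: 0.051
finger_force: 0.0
position: [0.5548, -0.055, 0.2965]
tool_rot: [3.139, -0.0, 1.218]
force: [-0.3, 0.6, -0.5]
grip_width: 0.0509
finger_force: 0.0
pack4_c [0.7191 0.1692 0.1173] 0.64
pack4_c [0.5718 0.089  0.0428] 0.38
pack4_c [ 0.6258 -0.4829 -0.0026] 0.17
canister_c [ 0.5215 -0.3197  0.0485] 0.6
t 33.2 p [ 0.5543 -0.0548  0.2942] rot [-3.14   0.     1.221] F [ 0.2  0.9 -0.2] w 51.1 ff 0.0
  turn first [-0.001  0.     0.001] then mm [267.7  76.8 105.2]
```

The canister has been knocked aside to about (0.52,-0.32). I'll put it back after the last pack.

```bash
python3 -m jog '[[[45,13,0,0,0,0,0.6],[45,13,0,0,0,0,0.6],[45,13,0,0,0,0,0.6],[45,13,0,0,0,0,0.6],[45,13,0,0,0,0,0.6]]]' | sed -n '2p'
python3 -m jog '[[[42,11,0,0,0,0,0.56],[0,0,0,0,0,0,0.56],[0,0,30,0,0,0,0.56],[0,0,30,0,0,0,0.56],[0,0,0,0,0,0,0.56]]]' | sed -n '2p'
python3 - <<'E'
from h import *
c=np.cos(1.22);s=np.sin(1.22)
go(.7195-.003*c,.172-.003*s,.189,1.22)
f=bot.grab_frame("scene")
im=f["img"].astype(int);m=((im[...,0]-im[...,2]>50)).astype(np.uint8);k=np.zeros_like(m);k[90:230,190:380]=1
n,l,st_,c=cv2.connectedComponentsWithStats(m*k)
for j in range(1,n):
  if st_[j,4]>5: v,u=np.nonzero(l==j);print(st_[j],c[j].round(1),"z.156",np.mean([ray(f,x,y,.156)[:2] for x,y in zip(u,v)],0).round(3),"z.12",ray(f,*c[j],.12)[:2].round(3))
E
```

```text
position: [0.6937, 0.1356, 0.2939]
position: [0.716, 0.169, 0.2299]
t 34.2 p [0.716  0.169  0.2299] rot [-3.136  0.004  1.221] F [-0.5 -0.4  0.6] w 47.9 ff 0.0
  turn first [-0.006  0.004  0.001] then mm [ 1.1  2.2 40.9]
[340 156   9   7  35] [343.9 159.2] z.156 [0.714 0.175] z.12 [0.702 0.214]
[247 193  11  12  55] [252.  197.6] z.156 [ 0.572 -0.077] z.12 [ 0.554 -0.049]
[199 199  10   9  55] [203.1 203.1] z.156 [ 0.476 -0.156] z.12 [ 0.453 -0.131]
[233 201  11  15  60] [238.4 206.4] z.156 [ 0.559 -0.12 ] z.12 [ 0.54  -0.094]
[219 210  12  13  58] [224.3 215.1] z.156 [ 0.545 -0.162] z.12 [ 0.525 -0.138]
[285 213  58  17 634] [312. 223.] z.156 [ 0.741 -0.075] z.12 [ 0.73  -0.047]
```

Three packs stand in the drawer, with headers at scene pixels (252,198), (238,206) and (224,215). Now the fourth.

```bash
python3 -m jog '[[[1,2,14,0,0,0,0.56],[0,0,13,0,0,0,0.56],[0,0,13,0,0,0,0.56],[0,0,0,0,0,0,0.56]]]' 30| sed -n '2,5p'
python3 -m jog '[[[0,0,0,0,0,0,0.3],[0,0,0,0,0,0,0.3],[0,0,0,0,0,0,0.3],[0,0,0,0,0,0,0.3],[0,0,0,0,0,0,0.3]]]' 30
python3 -m jog '[[[0,0,-5,0,0,0,0.3],[0,0,-5,0,0,0,0.3],[0,0,-6,0,0,0,0.3],[0,0,0,0,0,0,0.3],[0,0,0,0,0,0,0.3]]]' 40 | sed -n '2,6p'
```

```text
position: [0.7193, 0.1697, 0.1928]
tool_rot: [-3.139, 0.002, 1.22]
force: [-0.1, 1.1, -1.2]
grip_width: 0.0476
clock: 35.15
position: [0.7201, 0.17, 0.1951]
tool_rot: [3.141, -0.0, 1.22]
force: [0.8, -0.5, -1.6]
grip_width: 0.0358
finger_force: 30.0
position: [0.7201, 0.1699, 0.2112]
tool_rot: [3.141, -0.0, 1.22]
force: [-0.6, 0.8, -0.4]
grip_width: 0.0356
finger_force: 39.9
```

```bash
python3 -m jog '[[[-10,-3,0,0,0,0,0.3],[-15,-5,0,0,0,0,0.3],[-15,-5,0,0,0,0,0.3]]]' 40 | sed -n '2,6p'
python3 -m jog '[[[-14,-4,0,0,0,0,0.3],[-15,-5,0,0,0,0,0.3],[0,0,-30,0,0,0,0.3],[0,0,-40,0,0,0,0.3],[0,0,-10,0,0,-0.055,0.3]]]' 40 | sed -n '2,6p'
python3 - <<'E'
from h import *
f=bot.grab_frame("scene")
for n in("pack4_c","canister_c"):
  for r in bot.spot_point(n,f)[:6]:print(np.round(r["xyz"],4),round(r["conf"],2))
go(.5671,-.0115,.165,1.274)
E
```

```text
position: [0.6932, 0.1359, 0.2105]
tool_rot: [-3.141, 0.0, 1.22]
force: [-0.5, -0.7, -0.6]
grip_width: 0.0353
finger_force: 40.0
position: [0.6762, 0.1123, 0.295]
tool_rot: [3.137, -0.002, 1.274]
force: [0.0, 0.2, -0.1]
grip_width: 0.0352
finger_force: 40.2
[0.6774 0.1112 0.216 ] 0.76
[0.5751 0.0903 0.0398] 0.53
[ 0.7117 -0.1202 -0.0008] 0.48
[0.297  0.2803 0.0456] 0.46
[ 0.5376 -0.0927  0.0853] 0.38
[ 0.523  -0.3184  0.0467] 0.72
t 36.6 p [0.6754 0.112  0.2909] rot [3.141 0.    1.273] F [-0.2 -0.6 -1.2] w 35.7 ff 40.2
  turn first [ 0.001  0.    -0.001] then mm [-149.8  -67.4  125.9]
```

```bash
python3 -m jog '[[[-37,-17,0,0,0,0,0.3],[-38,-17,0,0,0,0,0.3],[-38,-17,0,0,0,0,0.3],[-37,-16,0,0,0,0,0.3],[0,0,20,0,0,0,0.3]]]' 40 | sed -n '2p'
python3 -m jog '[[[0,0,0,0,0,0,0.3],[0,0,0,0,0,0,0.3]]]' 40 | sed -n '2,6p'
python3 - <<'E'
from h import *
go(.5671,-.0115,.165,1.274)
E
```

```text
position: [0.5654, -0.0162, 0.2712]
position: [0.5676, -0.0107, 0.2702]
tool_rot: [-3.14, -0.0, 1.275]
force: [0.4, 0.9, -1.2]
grip_width: 0.0354
finger_force: 40.3
t 37.3 p [ 0.5676 -0.0107  0.2702] rot [-3.14  -0.     1.275] F [ 0.4  0.9 -1.2] w 35.4 ff 40.3
  turn first [-0.002 -0.     0.001] then mm [ -0.9  -0.3 105.2]
```

```bash
python3 -m jog '[[[-1,0,35,0,0,0,0.3],[0,0,35,0,0,0,0.3],[0,0,20,0,0,0,0.3],[0,0,8,0,0,0,0.3],[0,0,2,0,0,0,0.3]]]' 40 | sed -n '2,4p'
python3 -m jog '[[[0,0,2,0,0,0,0.3],[0,0,2,0,0,0,0.3],[0,0,1,0,0,0,0.3],[0,0,0,0,0,0,0.3]]]' 20 | sed -n '2,6p'
```

```text
position: [0.5677, -0.0115, 0.1705]
tool_rot: [-3.141, -0.0, 1.275]
force: [-0.2, 1.0, -0.9]
position: [0.5677, -0.0122, 0.1663]
tool_rot: [3.141, -0.0, 1.275]
force: [-0.7, -0.2, -1.3]
grip_width: 0.0355
finger_force: 40.3
```

```bash
python3 -m jog '[[[0,0,1,0,0,0,0.3],[0,0,0,0,0,0,0.5],[0,0,0,0,0,0,0.6],[0,0,0,0,0,0,0.6],[0,0,-10,0,0,0,0.6]]]' | sed -n '2,6p'
python3 -m jog '[[[0,0,-30,0,0,0,0.6],[0,0,-50,0,0,0,0.6],[0,0,-40,0,0,0,1],[0,0,0,0,0,0,1],[0,0,0,0,0,0,1]]]' | sed -n '2,6p'
python3 - <<'E'
from h import *
f=bot.grab_frame("scene");b=bot.grab_frame("top")
for k,g in(("s",f),("t",b)):
  for n in("drawer_in","pack4_c","canister_c","canister_handle"):
    for r in bot.spot_point(n,g)[:2]:print(k,n,np.round(r["xyz"],4),round(r["conf"],2))
go(.522,-.319,.3,1.274)
p=px(b,[.522,-.319,.08]).astype(int);q=px(f,[.522,-.319,.08]).astype(int);print(p,q)
i=cv2.resize(b["img"][p[1]-30:p[1]+30,p[0]-30:p[0]+30],(390,390),interpolation=2);j=cv2.resize(f["img"][170:300,150:280],(390,390),interpolation=2)
cv2.imwrite("pics/e1.png",np.hstack([i,j])[:,:,::-1])
E
```

```text
position: [0.567, -0.0122, 0.1744]
tool_rot: [-3.14, 0.001, 1.275]
force: [-0.2, -0.2, 0.1]
grip_width: 0.0512
finger_force: 0.0
position: [0.5677, -0.0122, 0.2963]
tool_rot: [3.139, -0.0, 1.275]
force: [-0.1, 0.8, -1.7]
grip_width: 0.0855
finger_force: 0.0
s drawer_in [ 0.5523 -0.0781  0.0416] 0.74
s pack4_c [ 0.5691 -0.0173  0.085 ] 0.66
s pack4_c [0.5717 0.0915 0.0425] 0.62
s canister_c [ 0.5201 -0.3191  0.0491] 0.62
s canister_c [ 0.5577 -0.0573  0.0895] 0.28
s canister_handle [ 0.517  -0.3168  0.1345] 0.91
s canister_handle [ 0.3723 -0.049  -0.0036] 0.61
t drawer_in [ 0.5515 -0.0757  0.0477] 0.63
t drawer_in [ 0.7988  0.087  -0.0016] 0.4
t pack4_c [0.2921 0.2746 0.0443] 0.44
t pack4_c [0.5724 0.0895 0.043 ] 0.35
t canister_c [ 0.5195 -0.3203  0.0516] 0.57
t canister_handle [ 0.5171 -0.3171  0.1358] 0.87
t 39.7 p [ 0.5675 -0.0121  0.2946] rot [-3.141  0.     1.275] F [-0.  -0.4 -0.4] w 85.5 ff 0.0
  turn first [-0.001  0.     0.001] then mm [-306.7   46.3   -5.4]
[351 200] [182 275]
```

View pics/e1.png

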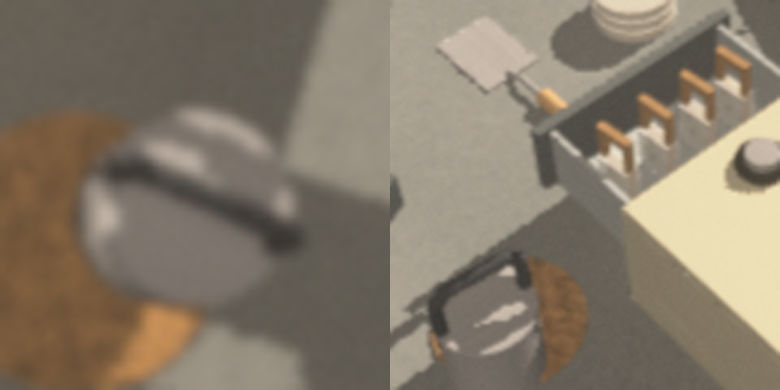

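The scene picture shows all four packs standing in the drawer, at right half (615,145) to (735,70). The canister is upright but off-centre on the mat, with its bar at about 67°. I'll re-seat it.

```bash
python3 -m jog '[[[0,0,0,0,0,0.095,1],[-43,10,0,0,0,0,1],[-43,10,0,0,0,0,1],[-43,10,0,0,0,0,1],[-43,10,0,0,0,0,1]]]' | sed -n '2p'
python3 -m jog '[[[-43,10,0,0,0,0,1],[-43,11,0,0,0,0,1],[-43,11,0,0,0,0,1],[0,0,30,0,0,0,1],[0,0,0,0,0,0,1]]]' | sed -n '2p'
python3 - <<'E'
from h import *
go(.518,-.318,.191,1.18)
f=bot.grab_frame("scene")
for n in("canister_c","canister_handle"):
    for r in bot.spot_point(n,f)[:1]:print(n,np.round(r["xyz"],4),round(r["conf"],2))
E
```

```text
position: [0.5384, -0.1881, 0.2949]
position: [0.5177, -0.3183, 0.2618]
t 40.7 p [ 0.5177 -0.3183  0.2618] rot [-3.137e+00 -1.000e-03  1.178e+00] F [-0.6  0.2  0.4] w 85.3 ff 0.0
  turn first [-0.005 -0.001 -0.002] then mm [ 0.4  0.1 70.8]
canister_c [ 0.3749  0.2856 -0.0038] 0.67
canister_handle [ 0.5229 -0.3167  0.1311] 0.89
```

```bash
python3 -m jog '[[[0,0,30,0,0,0,1],[0,0,25,0,0,0,1],[0,0,16,0,0,0,1],[0,0,0,0,0,0,0],[0,0,0,0,0,0,0]]]' 60| sed -n '2,6p'
python3 -m jog '[[[0,0,0,0,0,0,0],[0,0,0,0,0,0,0],[0,0,0,0,0,0,0],[0,0,0,0,0,0,0],[0,0,0,0,0,0,0]]]' 80| sed -n '2,6p'
python3 -m jog '[[[0,0,-5,0,0,0,0],[0,0,-10,0,0,0,0],[0,0,-10,0,0,0,0],[0,0,0,0,0,0,0],[0,0,0,0,0,0,0]]]' 80| sed -n '2,6p'
python3 - <<'E'
from h import *
f=bot.grab_frame("scene");b=bot.grab_frame("top")
for n in("canister_c","canister_handle"):
  for g in(f,b):
    for r in bot.spot_point(n,g)[:1]:print(n,np.round(r["xyz"],4),round(r["conf"],2))
go(.498,-.277,.216,1.18)
E
```

```text
position: [0.5201, -0.3174, 0.1953]
tool_rot: [3.14, -0.0, 1.181]
force: [-0.2, -1.1, -0.0]
grip_width: 0.0593
finger_force: 0.0
position: [0.5195, -0.3181, 0.1948]
tool_rot: [3.141, 0.0, 1.179]
force: [-3.0, 0.2, 8.9]
grip_width: 0.009
finger_force: 78.2
position: [0.5194, -0.318, 0.2192]
tool_rot: [3.141, 0.0, 1.18]
force: [-0.2, -0.1, -4.6]
grip_width: 0.0087
finger_force: 78.2
canister_c [ 0.5229 -0.321   0.0712] 0.97
canister_c [ 0.5174 -0.3192  0.0733] 0.96
canister_handle [ 0.5221 -0.3182  0.1598] 0.92
canister_handle [ 0.5202 -0.3167  0.1584] 0.84
t 42.6 p [ 0.5193 -0.3178  0.2186] rot [-3.141 -0.     1.18 ] F [ 0.3  0.1 -3.9] w 9.4 ff 78.2
  turn first [-0.001 -0.    -0.   ] then mm [ 29.6 -35.2   2.6]
```

```bash
python3 -m jog '[[[10,-11,0,0,0,0,0],[11,-12,0,0,0,0,0],[10,-11,0,0,0,0,0],[0,0,10,0,0,0,0],[0,0,9,0,0,0,0]]]' 80| sed -n '2,6p'
python3 -m jog '[[[0,0,2,0,0,0,0],[0,0,0,0,0,0,0],[0,0,0,0,0,0,0]]]' 80| sed -n '2,4p'
python3 -m jog '[[[0,0,1.5,0,0,0,0],[0,0,0,0,0,0,0],[0,0,0,0,0,0,0]]]' 80| sed -n '2,4p'
```

```text
position: [0.4998, -0.2765, 0.1994]
tool_rot: [3.141, 0.0, 1.18]
force: [0.3, 0.8, -4.6]
grip_width: 0.0087
finger_force: 78.2
position: [0.4999, -0.2766, 0.1979]
tool_rot: [3.142, -0.0, 1.179]
force: [0.3, -0.0, -3.7]
position: [0.4998, -0.2764, 0.1965]
tool_rot: [3.141, -0.0, 1.18]
force: [-1.0, 0.5, -4.3]
```

```bash
python3 -m jog '[[[0,0,1,0,0,0,0],[0,0,0,0,0,0,0],[0,0,0,0,0,0,0]]]' 80| sed -n '2,4p'
python3 -m jog '[[[0,0,1,0,0,0,0],[0,0,0,0,0,0,0],[0,0,0,0,0,0,0]]]' 80| sed -n '2,4p'
```

```text
position: [0.4998, -0.2763, 0.1954]
tool_rot: [3.142, -0.0, 1.18]
force: [-0.7, 0.3, -3.5]
position: [0.4999, -0.2762, 0.1952]
tool_rot: [3.141, 0.0, 1.18]
force: [-4.2, 2.9, 11.4]
```

```bash
python3 -m jog '[[[0,0,-0.5,0,0,0,0],[0,0,0,0,0,0,1],[0,0,0,0,0,0,1],[0,0,0,0,0,0,1],[0,0,0,0,0,0,1]]]' >/dev/null
python3 -m jog '[[[0,0,0,0,0,0,1],[0,0,-20,0,0,0,1],[0,0,-40,0,0,0,1],[0,0,-50,0,0,0,1],[-40,20,0,0,0,0,1]]]'
python3 -m jog '[[[-40,20,0,0,0,0,1],[-40,0,0,0,0,0,1],[0,0,0,0,0,0,1],[0,0,0,0,0,0,1]]]' | sed -n '2,6p'
python3 - <<'E'
from h import *
f=bot.grab_frame("scene");b=bot.grab_frame("top")
for n in("canister_c","canister_handle","drawer_in","dishes","marker","wash_bottle","jar","tube_rack","spatula"):
  for g in(f,b):
    for r in bot.spot_point(n,g)[:1]:print(n,np.round(r["xyz"],4),round(r["conf"],2))
for r in bot.spot_point("pack4_c",f):print("pack",np.round(r["xyz"],4),round(r["conf"],2))
im=f["img"].astype(int);m=((im[...,0]-im[...,2]>50)).astype(np.uint8);k=np.zeros_like(m);k[90:230,190:380]=1
n,l,st_,c=cv2.connectedComponentsWithStats(m*k)
for j in range(1,n):
  if 300>st_[j,4]>5: print(st_[j],"z.12",ray(f,*c[j],.12)[:2].round(3))
E
```

```text
clock: 45.35
position: [0.5061, -0.3174, 0.3119]
tool_rot: [3.133, -0.001, 1.186]
force: [2.0, -0.5, -0.1]
grip_width: 0.0852
finger_force: 0.0
position: [0.4904, -0.4031, 0.3045]
tool_rot: [-3.141, -0.0, 1.178]
force: [1.1, 0.9, -0.3]
grip_width: 0.0851
finger_force: 0.0
canister_c [ 0.5028 -0.2771  0.0463] 0.74
canister_c [ 0.4973 -0.2779  0.0495] 0.6
canister_handle [ 0.4997 -0.2743  0.1338] 0.73
canister_handle [ 0.495  -0.2779  0.1366] 0.81
drawer_in [ 0.5536 -0.0804  0.0474] 0.87
drawer_in [ 0.5515 -0.077   0.0485] 0.91
dishes [ 0.3773  0.1059 -0.001 ] 0.94
dishes [0.3764 0.0966 0.0039] 0.8
marker [ 0.3755  0.2901 -0.0045] 0.71
wash_bottle [0.7983 0.0871 0.0072] 0.67
wash_bottle [ 0.7996  0.0825 -0.0039] 0.92
jar [ 0.6277 -0.4844 -0.0029] 0.93
jar [ 0.6271 -0.4889 -0.0065] 0.62
tube_rack [ 0.3103 -0.3022  0.0035] 0.83
tube_rack [ 0.3189 -0.2975 -0.0021] 0.69
spatula [ 0.373  -0.0473 -0.0016] 0.84
spatula [ 3.739e-01 -5.340e-02 -1.000e-04] 0.6
pack [ 0.5688 -0.0144  0.084 ] 0.51
pack [0.5741 0.088  0.0417] 0.46
pack [0.2968 0.2766 0.0449] 0.41
[259 185  11   9  45] z.12 [ 0.564 -0.006]
[247 193  11   9  46] z.12 [ 0.553 -0.048]
[199 199  10   9  54] z.12 [ 0.453 -0.131]
[233 201  11  10  48] z.12 [ 0.537 -0.091]
[219 210  12  13  58] z.12 [ 0.525 -0.138]
```

The canister is centred on the mat again, all four packs stand in the open drawer, and the bystanders haven't moved. I'm handing in.

```bash
python3 -c "
from workcell import bot
print(bot.job_done())"
```

```text
the job is handed in; nothing more can be done
None
```

I handed in the job at about 46 s of the 210 s allowed: the four packs present stand in the open drawer, the canister (knocked aside once, then put back) is upright and within about 5 mm of the mat's centre, and the bystanders are unmoved; the hand-in returned no verdict.

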